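# Clear the drive dock and nest the screw pans

### The job

Clear the repair bench for the next computer. First pull both drives straight up out of the dock and lean them side by side on the sloping stand, each with its connector end on the ledge and its back flat against the backrest, never dropping or setting a drive down on the bench. Then set the widest (red) pan upright in the middle of the round mat and nest the other pans that are there in it, each level inside the next larger one, with the handles fanned out over one side like a hand of cards (every handle within a quarter turn of the red one, and at least 35 mm between any two handle ends); leave everything else where it is.

Things in the scene. Friction and masses are not known exactly. Their poses are not given: they have to be found in the camera images.
- pan_red: widest steel screw pan, red grip: straight round dish, outside 110 mm, 36 mm high, wall and floor 3 mm. Origin: centre of underside; z up. Handle along +x, top flush with the rim: neck 4 mm high to 25 mm outside the wall, then grip 12 mm wide, 14 mm high, 25 to 80 mm outside the wall; pinch it from above 105 mm from the dish's axis.
- pan_red_end (a point): outer end of the red handle, 135 mm from the dish's axis.
- pan_yellow: steel screw pan, yellow grip: straight round dish, outside 90 mm, 42 mm high, wall and floor 3 mm. Origin: centre of underside; z up. Handle along +x, top flush with the rim: neck 4 mm high to 25 mm outside the wall, then grip 12 mm wide, 14 mm high, 25 to 80 mm outside the wall; pinch it from above 95 mm from the dish's axis. May be absent.
- pan_yellow_end (a point): outer end of the yellow handle, 125 mm from the dish's axis.
- pan_green: steel screw pan, green grip: straight round dish, outside 70 mm, 48 mm high, wall and floor 3 mm. Origin: centre of underside; z up. Handle along +x, top flush with the rim: neck 4 mm high to 25 mm outside the wall, then grip 12 mm wide, 14 mm high, 25 to 80 mm outside the wall; pinch it from above 85 mm from the dish's axis. May be absent.
- pan_green_end (a point): outer end of the green handle, 115 mm from the dish's axis.
- pan_blue: steel screw pan, blue grip: straight round dish, outside 52 mm, 54 mm high, wall and floor 3 mm. Origin: centre of underside; z up. Handle along +x, top flush with the rim: neck 4 mm high to 25 mm outside the wall, then grip 12 mm wide, 14 mm high, 25 to 80 mm outside the wall; pinch it from above 76 mm from the dish's axis. May be absent.
- pan_blue_end (a point): outer end of the blue handle, 106 mm from the dish's axis.
- mat: fixed round grey mat with black rubber top, 170 mm diameter, 3 mm thick, the nest's parking place; origin at the centre of its underside.
- dock: fixed black two-bay drive dock with blue light bars, 70 (x) x 178 (y) x 50 mm high; origin: centre of underside. Two upright slots, 18 x 72 mm, in line along its y, 44 mm either side of the middle, floor 16 mm up, 34 mm deep. A sprung ball in each clicks into a notch in the drive's edge: a pull of about 10 to 15 N straight up, over the first 10 mm, frees it.
- place_right (a point): on the stand: where a drive's origin rests when it leans in the half at the stand's -y end; 6.5 mm ahead (+x) of the stand's origin, 44 mm to its side and 34 mm up. Axes as the stand's (not tilted).
- place_left (a point): on the stand: where a drive's origin rests when it leans in the half at the stand's +y end; 6.5 mm ahead (+x) of the stand's origin, 44 mm to its side and 34 mm up. Axes as the stand's (not tilted).
- drive_silver: silver solid disk drive with a white label, 15 mm thick (x) x 70 mm wide (y) x 100 mm long (z), 0.2 kg; at the start it stands upright in the dock, 34 mm deep. Origin: centre of its lower (connector) end face; z points up to its other end. Take it by the top, across the 15 mm thickness.
- drive_blue: blue solid disk drive with a white label, 15 mm thick (x) x 70 mm wide (y) x 100 mm long (z), 0.2 kg; at the start it stands upright in the dock, 34 mm deep. Origin: centre of its lower (connector) end face; z points up to its other end. Take it by the top, across the 15 mm thickness.
- stand: fixed stand, grey foot 110 (x) x 200 (y) x 8 mm, plywood backrest and ledge 190 mm wide. Faces its own +x: backrest leans 0.524 rad (30 deg) back towards -x; ledge, 24 mm deep, square to it. They meet on a line along y, 30 mm straight above the origin (on the foot's underside). Backrest is 55 mm up the slope: the top 45 mm of a leaning drive is free on both sides.
- spray: yellow bottle with red cap, 52 mm diameter, 170 mm high; bystander, to be left where it is; origin on the underside.
- tape: roll of orange tape, 100 mm diameter, 45 mm high; bystander, to be left where it is; origin on the underside.
- mouse: black computer mouse, 105 x 60 x 26 mm; bystander, to be left where it is; origin on the underside.
- ram: green memory stick lying flat, 130 x 31 x 7 mm; bystander, to be left where it is; origin on the underside.
- cup: blue coffee mug, 76 mm diameter, 90 mm high; bystander, to be left where it is; origin on the underside.

How it is judged:
By the outcome, as a careful person would: the job done as asked, in the order asked, and still so for the second after the job is handed in, with the robot touching nothing.
Of pan_yellow, pan_green, pan_blue only 2 to 3 are there at a start; the rules pass over those that are not, and their reading is None.
At some moment in a run one of pan_yellow, pan_green, pan_blue may be knocked a few centimetres aside while the robot is not near it.
It also fails if it takes over 200 s, if anything falls off the work surface, if the arm or the gripper's body presses on something with over 40 N, if the wrist force passes 120 N, or if a joint passes its speed limit or range.

### The arm

A 6-joint arm with a two-finger parallel gripper is mounted at the origin on the work surface. World frame = base frame: x ahead of the robot, y to its left, z up, the work surface at z = 0. Lengths are in m, angles in rad, forces in N, time in s.
With the tool pointing down it reaches from about 0.375 to 0.9 m from the base axis. Payload 3.1 kg.
Tool frame: the origin (TCP) lies between the finger pads; the fingertips stand 22 mm ahead of it and the grasp point (between the pads) lies 3 mm ahead of it; z points along the fingers, y is the line along which they close (so a half turn about z gives the same grasp; the last joint's range is limited). The gripper opens to 87 mm and grips with 3 to 60 N. Pads are 19 mm wide; open, the fingers measure 117 mm over their backs; the gripper's body (75 mm by 190 mm) begins 51 mm behind the grasp point.
Start: joints at [1.157, 0.527, 1.433, -0, 1.181, -0.178], TCP at [0.146, 0.608, 0.245] pointing down, gripper open.
Joint ranges: [-3.08, 3.08], [-0.75, 2.2], [0.22, 2.44], [-1.43, 4.57], [0, 2.65], [-2.85, 2.85]. Speed limits (rad/s): [2.79, 2.79, 3.14, 3.14, 3.14, 3.14].

### API

Orientations are given as a unit quaternion [x, y, z, w].
In Python, from rig import robot gives the robot as it stands.
- The arm moves only by the tool move_arm, never from a script. Its argument "series" is text: rows parted by semicolons, each of 6 numbers parted by spaces: the shift along the tool's x, y, z in mm, then the turn, a rotation vector about the tool's x, y, z in degrees. In form: dx dy dz ax ay az; .... A call has 1 to 8 rows; each row is the pose to reach, as a shift and turn from the pose commanded when the call began, along the tool's axes at that moment; what a row does not reach only later rows make up. A row lasts 1/12 s, in which the tool goes at most 41.7 mm and 7.16 degrees, less where a joint would pass 70% of its speed; a pose out of reach is approached as far as the arm can. A call with a gripper value outside its range is refused whole. "jaw" is the opening, from 0 (shut) to 1 (fully open), set as the call begins (left out, the last holds). The fingers move at their own pace and stop on an object; "newtons" is the grip in N (left out, the last holds). Time passes only in rows, so rows that repeat a pose let the fingers close. It gives the time, the measured TCP pose, the force, the opening and the grip force at its end, in the units of the state.
- robot.get_obs(): the state, without advancing time (a new reading comes with each control period).
- robot.camera(name): name is "scene" or "top" or "wrist"; returns a dict with "img" (384x512x3 uint8, red, green, blue), "mtx" (3x3 intrinsics, pixels), "world_to_cam" (4x4, takes a point from world to camera coordinates). Camera axes: x right, y down, z forward; pixel columns grow to the right and rows downward; lengths in m; the calibration is good to about 2 mm. A picture is of the moment at which its call begins. There is no depth.
- robot.hand_in(): hands the job in; it is judged then, once.
Trained networks look in a picture, given as the dict that the camera call returned (one of the last four; its "shot" number tells which), for a name from the list of things; names that differ only in an ending like _2 or _b are one class to them, and where a whole thing is asked for, a point or a joint stands for the part that bears it (a point fixed in the world has none). Each returns a list of dicts, best first, with "p" (0 to 1); they miss things now and then, are a little off and sometimes report something else, mostly with a low value. They report only what shows in the picture. A call takes as long as a camera call.
- robot.search_frame(picture, thing): "xyz" ([x, y, z] in m, in world coordinates, good to about 4 mm: the middle of the surface that is visible of it).
- robot.tip_of(picture, thing): "xyz" ([x, y, z] in m, in world coordinates, good to about 4 mm: a listed point, or the origin of a listed thing).
The state is a dict: "time": time; "q": joint angles; "joint_velocities": joint speeds; "joint_torque": joint torques, N m; "position": TCP position; "tool_rot": TCP orientation; "ft_force": force on the tool from outside, world axes, zero at the start; "moment": the same for the moment, N m; "grip_width": finger opening in m; "grip_force": force on a finger pad.
Only numpy, scipy, OpenCV 4.12 (cv2) and the standard library are available. Lean on these libraries where they do the work, as an engineer would, in place of code of your own. Each camera call takes 0.05 s, during which the arm holds its last target. There are 200 camera calls.

## Working session

There is one attempt and no reset: what is moved stays moved. The work goes in short steps, Python scripts to look and compute and a tool call to move; the robot and the scene stay as the last step left them, time stands still between calls to the robot, and variables do not carry over. Pictures are saved under pics/ and viewed, at most 14 in all, crops included, and the job is handed in when it is done.

Besides the shell and the picture viewer there is one more tool, called after "Request:" as a command line: name --argument value ..., lists and objects as JSON in quotes. move_arm: Moves the arm, as the interface text tells. Its arguments: {"type":"object","properties":{"series":{"type":"string"},"jaw":{"type":"number"},"newtons":{"type":"number"}},"required":["series"]}

```bash
mkdir -p pics
cat > h.py <<'E'
import numpy as np, cv2
from rig import robot
from scipy.spatial.transform import Rotation as R
def save(c,n,crop=None,s=1):
    im=c["img"][:,:,::-1]
    if crop: im=im[crop[1]:crop[3],crop[0]:crop[2]]
    cv2.imwrite("pics/"+n,cv2.resize(im,None,fx=s,fy=s))
def best(f,c,t):
    try: r=f(c,t)
    except Exception as e: return str(e)
    return [(round(float(d["p"]),2),np.round(d["xyz"],4).tolist()) for d in r[:2]]
def proj(c,p):
    q=c["world_to_cam"]@np.append(p,1); u=c["mtx"]@q[:3]; return u[:2]/u[2]
def ray(c,u,v,z):
    "pixel -> world point at height z"
    W=c["world_to_cam"]; Rm=W[:3,:3]; o=-Rm.T@W[:3,3]
    d=Rm.T@np.linalg.solve(c["mtx"],[u,v,1]); return o+d*(z-o[2])/d[2]
def plan(pos,rot):
    "shift mm and rotvec deg from current measured pose to target (tool axes)"
    o=robot.get_obs(); R0=R.from_quat(o["tool_rot"])
    return np.round(1000*R0.inv().apply(np.array(pos)-o["position"]),1), np.round((R0.inv()*rot).as_rotvec(degrees=True),1)
def down(yaw):
    "tool down, tool y (closing line) at world angle yaw"
    y=np.array([np.cos(yaw),np.sin(yaw),0]);z=np.array([0,0,-1.]);return R.from_matrix(np.c_[np.cross(y,z),y,z])
E
python3 - <<'E'
from h import *
o=robot.get_obs();print(o)
T=["pan_red","pan_red_end","pan_yellow","pan_yellow_end","pan_green","pan_green_end","pan_blue","pan_blue_end","mat","dock","place_right","place_left","drive_silver","drive_blue","stand","spray","tape","mouse","ram","cup"]
for n in ("top","scene"):
    c=robot.camera(n); save(c,n+"0.png",None,1.5); print(n,c["mtx"].tolist(),np.round(c["world_to_cam"],3).tolist())
    for t in T: print(t,best(robot.tip_of,c,t))
E
```

```text
{'time': 0.0, 'q': array([ 1.15650890e+00,  5.28478463e-01,  1.43392614e+00, -1.75837695e-05,
        1.18137600e+00, -1.78496236e-01]), 'joint_velocities': array([ 0.00245758,  0.00010067,  0.00040975,  0.00138695,  0.00025628,
       -0.00044242]), 'joint_torque': array([ 3.31017209e-04, -4.40035987e+01, -1.76597482e+01,  6.32011145e-02,
        5.79392700e-02, -1.64493131e-04]), 'position': array([0.14569708, 0.60706603, 0.24355644]), 'tool_rot': array([ 1.17619278e-01,  9.93058160e-01, -1.04864615e-03, -3.11742492e-04]), 'ft_force': array([-0.3542032 ,  0.05395691,  0.32050295]), 'moment': array([-0.06283691, -0.0137991 ,  0.04573788]), 'grip_force': 0.0, 'grip_width': 0.08703628246775416}
top [[373.6678586712932, 0.0, 255.82473265813218], [0.0, 373.6678586712932, 187.82433016322014], [0.0, 0.0, 1.0]] [[0.028, -1.0, -0.002, -0.021], [-0.991, -0.027, -0.13, 0.524], [0.13, 0.006, -0.991, 1.112], [0.0, 0.0, 0.0, 1.0]]
pan_red [(0.83, [0.4038, -0.1825, -0.0004]), (0.5, [0.5211, 0.3644, 0.0361])]
pan_red_end [(0.74, [0.5288, -0.1724, 0.0302]), (0.62, [0.388, 0.2027, 0.0018])]
pan_yell
[... 1725 characters left out ...]
_blue_end [(0.57, [0.5816, -0.1255, 0.0469])]
mat [(0.95, [0.6049, 0.0062, 0.0026])]
dock [(0.79, [0.5048, -0.4219, -0.0003])]
place_right []
place_left [(0.91, [0.5294, 0.4501, 0.0344]), (0.62, [0.512, -0.3807, 0.0174])]
drive_silver [(0.51, [0.4986, -0.4679, 0.0152]), (0.4, [0.4011, -0.1828, -0.0019])]
drive_blue [(0.73, [0.5139, -0.3821, 0.0168]), (0.4, [0.5028, 0.2388, 0.0403])]
stand [(0.74, [0.5199, 0.4085, -0.0007]), (0.35, [0.6906, -0.1342, 0.0002])]
spray [(0.61, [0.6565, 0.2781, -0.0026])]
tape [(0.61, [0.7773, 0.0107, -0.0035])]
mouse [(0.83, [0.2733, 0.3587, -0.0032])]
ram [(0.73, [0.5316, 0.4502, 0.0327]), (0.5, [0.2953, -0.3312, 0.0009])]
cup [(0.72, [0.6985, -0.3272, 0.0046])]
```

View pics/top0.png

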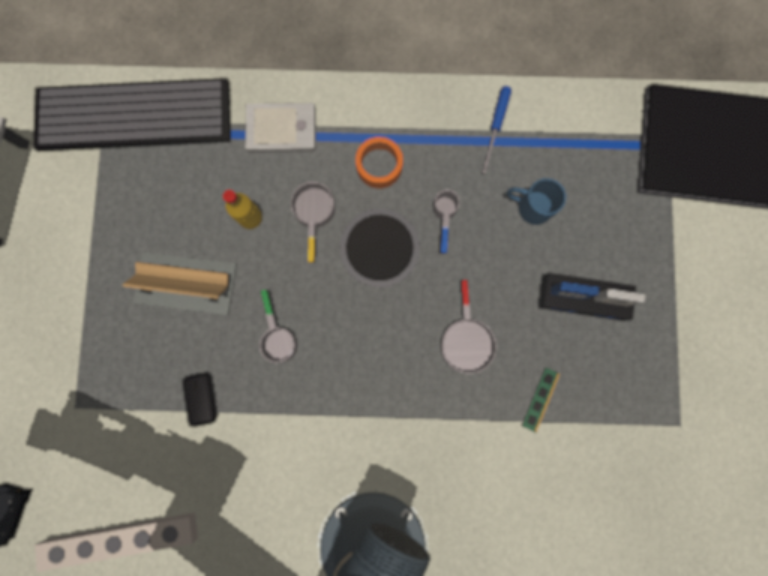

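View pics/scene0.png

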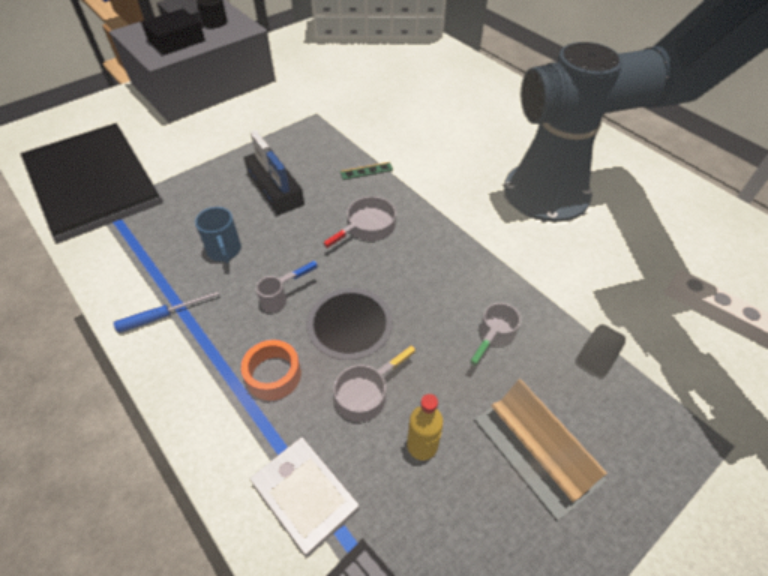

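The top view shows all three optional pans. Red is at (467,345), green at (279,343), yellow at (313,205) and blue at (446,203). The dock is at (588,297), the stand at (180,288) and the mat at (380,247). The stand's ledge faces away from the robot.

Request:
move_arm --series "-463 -410 -36 0 0 84;-463 -410 -36 0 0 84;-463 -410 -36 0 0 84;-463 -410 -36 0 0 84;-463 -410 -36 0 0 84;-463 -410 -36 0 0 84;-463 -410 -36 0 0 84;-463 -410 -36 0 0 84" --jaw 0.6 --newtons 20

```text
time: 2.77
position: [0.3375, 0.3333, 0.2643]
tool_rot: [0.582, 0.813, 0.0, 0.0]
ft_force: [0.5, 1.0, 0.8]
grip_width: 0.053
grip_force: 0.0
```

Run:
```python
from h import *
print(robot.get_obs()['position'],plan([.46,-.414,.29],down(np.radians(-7.8))))
```

```text
[0.33745567 0.33334942 0.26432292] (array([-746.8, -125.6,  -25.9]), array([ 0. , -0. , 26.7]))
```

Request:
move_arm --series "-747 -126 -26 0 0 26.7;-747 -126 -26 0 0 26.7;-747 -126 -26 0 0 26.7;-747 -126 -26 0 0 26.7;-747 -126 -26 0 0 26.7;-747 -126 -26 0 0 26.7;-747 -126 -26 0 0 26.7;-747 -126 -26 0 0 26.7"

```text
time: 3.43
position: [0.3923, 0.0045, 0.2758]
tool_rot: [0.752, 0.659, 0.0, 0.0]
ft_force: [0.8, -0.3, -0.4]
grip_width: 0.0523
grip_force: 0.0
```

Request:
move_arm --series "-405 125 -14 0 0 0;-405 125 -14 0 0 0;-405 125 -14 0 0 0;-405 125 -14 0 0 0;-405 125 -14 0 0 0;-405 125 -14 0 0 0;-405 125 -14 0 0 0;-405 125 -14 0 0 0"

```text
time: 4.1
position: [0.4481, -0.3241, 0.2866]
tool_rot: [0.752, 0.659, 0.0, 0.0]
ft_force: [0.7, 0.1, 0.1]
grip_width: 0.0518
grip_force: 0.0
```

Run:
```python
from h import *
print(robot.get_obs()['position'])
c=robot.camera("wrist"); save(c,"w1.png",None,1.5)
for t in ("dock","drive_silver","drive_blue"): print(t,best(robot.tip_of,c,t),best(robot.search_frame,c,t))
```

```text
[ 0.44805086 -0.32414222  0.28659495]
dock [(0.96, [0.505, -0.4234, 0.0021])] [(0.82, [0.4909, -0.3735, 0.052])]
drive_silver [(0.73, [0.5344, -0.1727, 0.0263])] [(0.75, [0.4916, -0.4797, 0.1025]), (0.74, [0.4078, -0.1746, -0.0021])]
drive_blue [(0.59, [0.5129, -0.3822, 0.011])] [(0.86, [0.5086, -0.3657, 0.1066]), (0.22, [0.7115, -0.3232, 0.0623])]
```

View pics/w1.png

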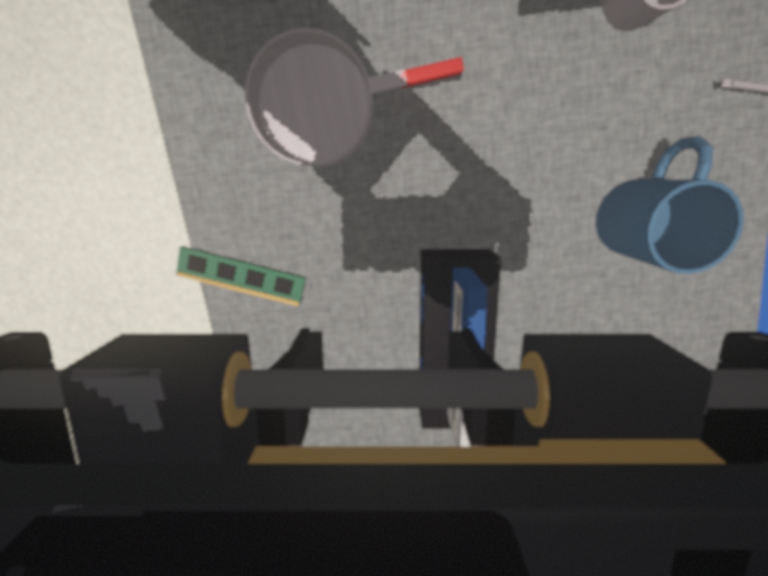

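The dock's edges run vertical in the image (column 421), so my yaw of about -7.8° matches it. Next I'll move so that the blue drive is in clear view.

Request:
move_arm --series "-137 81 -10 0 0 0;-137 81 -10 0 0 0;-137 81 -10 0 0 0;-137 81 -10 0 0 0;-137 81 -10 0 0 0;-137 81 -10 0 0 0"

```text
time: 4.95
position: [0.511, -0.4681, 0.2957]
tool_rot: [0.752, 0.659, 0.0, -0.001]
ft_force: [0.2, 0.4, 0.3]
grip_width: 0.0523
grip_force: 0.0
```

Run:
```python
from h import *
print(robot.get_obs()['position'])
c=robot.camera("wrist"); save(c,"w2.png",None,1.5)
for t in ("dock","drive_silver","drive_blue"): print(t,best(robot.tip_of,c,t),best(robot.search_frame,c,t))
for b in ([.511,-.38],[.499,-.467]): 
  for dx in (-.0075,.0075):
    for dy in (-.035,.035):
      p=np.array([b[0]+dx*.991+dy*.136,b[1]-dx*.136+dy*.991,.116]); print(proj(c,p)*1.5)
```

```text
[ 0.51100381 -0.46811097  0.29568138]
dock [(0.77, [0.5055, -0.4218, 0.0008])] [(0.56, [0.5071, -0.4158, 0.0502])]
drive_silver [(0.74, [0.5018, -0.469, 0.0128]), (0.53, [0.6967, -0.3258, 0.0017])] [(0.76, [0.5019, -0.4611, 0.117])]
drive_blue [(0.56, [0.5141, -0.383, 0.0163])] [(0.75, [0.5145, -0.3811, 0.1133])]
[359.90766187 200.63587123]
[359.00962392  99.55809696]
[379.90379877 200.77387956]
[380.24556298  99.71207731]
[360.82141886 311.86643676]
[360.04074819 224.48112207]
[379.4532215  311.98786933]
[379.74440715 224.61548864]
```

View pics/w2.png

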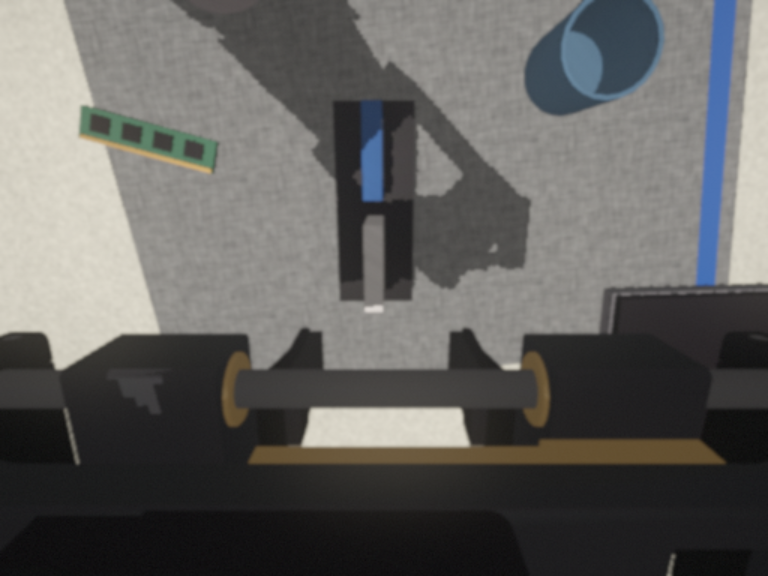

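The picture shows the blue drive's top centred at about (372,150) and silver's at about (374,265). That puts them 1.5 to 3 mm further along tool y than I predicted. I'll grasp the blue one.

Request:
move_arm --series "87 -10 0 0 0 0;87 -10 0 0 0 0;87 -10 0 0 0 0;87 -10 195 0 0 0;87 -10 195 0 0 0;87 -10 195 0 0 0;87 -10 195 0 0 0;87 -10 195 0 0 0"

```text
time: 5.97
position: [0.5107, -0.3789, 0.0983]
tool_rot: [0.752, 0.66, -0.0, -0.002]
ft_force: [0.1, 0.1, 0.1]
grip_width: 0.052
grip_force: 0.0
```

Request:
move_arm --series "0 0 0 0 0 0;0 0 0 0 0 0;0 0 0 0 0 0;0 0 0 0 0 0;0 0 0 0 0 0;0 0 0 0 0 0;0 0 0 0 0 0;0 0 0 0 0 0" --jaw 0 --newtons 30

```text
time: 6.63
position: [0.5125, -0.3814, 0.1031]
tool_rot: [0.752, 0.659, -0.0, 0.001]
ft_force: [-1.2, -0.2, 7.1]
grip_width: 0.0143
grip_force: 29.9
```

Request:
move_arm --series "0 0 -3 0 0 0;0 0 -6 0 0 0;0 0 -9 0 0 0;0 0 -13 0 0 0;0 0 -18 0 0 0;0 0 -26 0 0 0;0 0 -40 0 0 0;0 0 -60 0 0 0"

```text
time: 7.3
position: [0.5114, -0.38, 0.1617]
tool_rot: [0.752, 0.659, 0.0, -0.001]
ft_force: [-0.0, -0.5, -2.9]
grip_width: 0.0149
grip_force: 30.0
```

Run:
```python
from h import *
o=robot.get_obs();print(o['position'],o['ft_force'],o['grip_width'],plan([.50,0,.30],down(np.radians(-6.5))))
```

```text
[ 0.51138644 -0.38003616  0.1616947 ] [-0.03824105 -0.52549513 -2.87735062] 0.014945021302882177 (array([ 375.5,  -61.3, -137.5]), array([-0.1, -0.1, -1. ]))
```

Request:
move_arm --series "0 0 -138 0 0 0;0 0 -138 0 0 0;0 0 -138 0 0 0;376 -61 -138 0 0 0;376 -61 -138 0 0 0;376 -61 -138 0 0 0;376 -61 -138 0 0 0;376 -61 -138 0 0 0"

```text
time: 7.97
position: [0.5052, -0.1707, 0.2952]
tool_rot: [0.752, 0.659, 0.001, 0.001]
ft_force: [0.1, 0.5, -2.1]
grip_width: 0.0146
grip_force: 30.0
```

Request:
move_arm --series "469 -72 0 0 0 0;469 -72 0 0 0 0;469 -72 0 0 0 0;469 -72 0 0 0 0;469 -72 0 0 0 0;469 -72 0 0 0 0;469 -72 0 0 0 0;469 -72 0 0 0 0"

```text
time: 8.63
position: [0.4981, 0.1627, 0.2952]
tool_rot: [0.752, 0.659, 0.001, 0.001]
ft_force: [0.7, 0.8, -1.8]
grip_width: 0.0145
grip_force: 30.0
```

Run:
```python
from h import *
o=robot.get_obs();print(o['position'])
c=robot.camera("wrist"); save(c,"w3.png",None,1.5)
for t in ("stand","place_left","place_right"): print(t,best(robot.tip_of,c,t))
s=np.array([.521,.4085]);a=np.radians(-6.5);ex=np.array([np.cos(a),np.sin(a)]);ey=np.array([-ex[1],ex[0]])
for n,x,y,z in (("foot",.055,.1,.008),("foot",.055,-.1,.008),("foot",-.055,-.1,.008),("foot",-.055,.1,.008),("top",-.0275,.095,.0776),("top",-.0275,-.095,.0776),("line",0,.095,.03),("line",0,-.095,.03),("ledge",.0208,.095,.042),("ledge",.0208,-.095,.042)):
  print(n,np.round(proj(c,np.append(s+ex*x+ey*y,z))*1.5))
```

```text
[0.49813741 0.16271209 0.29524013]
stand []
place_left []
place_right [(0.92, [0.5199, 0.368, 0.0358])]
foot [ 439. -178.]
foot [435.  90.]
foot [318.  92.]
foot [ 304. -175.]
top [ 326. -252.]
top [339.  68.]
line [ 370. -191.]
line [376.  80.]
ledge [ 398. -206.]
ledge [400.  77.]
```

View pics/w3.png

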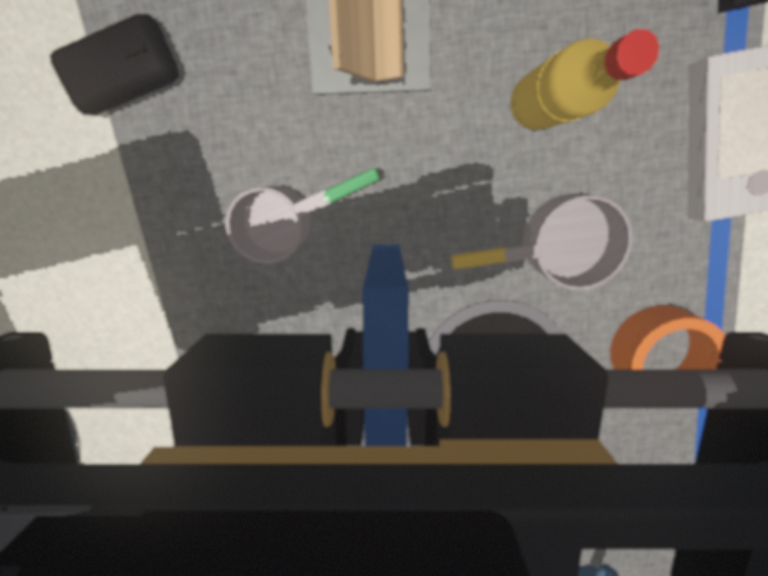

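The foot's near corners are at (314,93) and (431,88). The stand is therefore about 3 mm nearer than estimated, with a yaw nearer -5°. I'll move closer before fixing the pose.

Request:
move_arm --series "115 -15 -20 0 0 0;115 -15 -20 0 0 0;115 -15 -20 0 0 0;115 -15 -20 0 0 0;115 -15 -20 0 0 0;115 -15 -20 0 0 0"

```text
time: 9.33
position: [0.4989, 0.2749, 0.3136]
tool_rot: [0.752, 0.659, -0.001, 0.0]
ft_force: [0.1, 0.0, -2.7]
grip_width: 0.0148
grip_force: 30.0
```

```bash
cat >> h.py <<'E'
def standpts(c,s,deg):
  a=np.radians(deg);ex=np.array([np.cos(a),np.sin(a)]);ey=np.array([-ex[1],ex[0]]);s=np.array(s)
  for n,x,y,z in (("foot++",.055,.1,.008),("foot+-",.055,-.1,.008),("foot--",-.055,-.1,.008),("foot-+",-.055,.1,.008),("top+",-.0275,.095,.0776),("top-",-.0275,-.095,.0776),("ledge+",.0208,.095,.042),("ledge-",.0208,-.095,.042)):
    print(n,np.round(proj(c,np.append(s+ex*x+ey*y,z))*1.5))
E
python3 - <<'E'
from h import *
o=robot.get_obs();print(o['position'])
c=robot.camera("wrist"); save(c,"w4.png",None,1.5)
for t in ("stand","place_left","place_right"): print(t,best(robot.tip_of,c,t))
standpts(c,[.5185,.4085],-5)
E
```

```text
[0.49891849 0.27486841 0.31357431]
stand [(0.73, [0.5199, 0.408, -0.0029])]
place_left [(0.66, [0.5299, 0.4526, 0.0346])]
place_right [(0.67, [0.5227, 0.3698, 0.0352])]
foot++ [442. -13.]
foot+- [444. 207.]
foot-- [339. 212.]
foot-+ [323.  -7.]
top+ [347. -39.]
top- [361. 212.]
ledge+ [407. -21.]
ledge- [413. 206.]
```

View pics/w4.png

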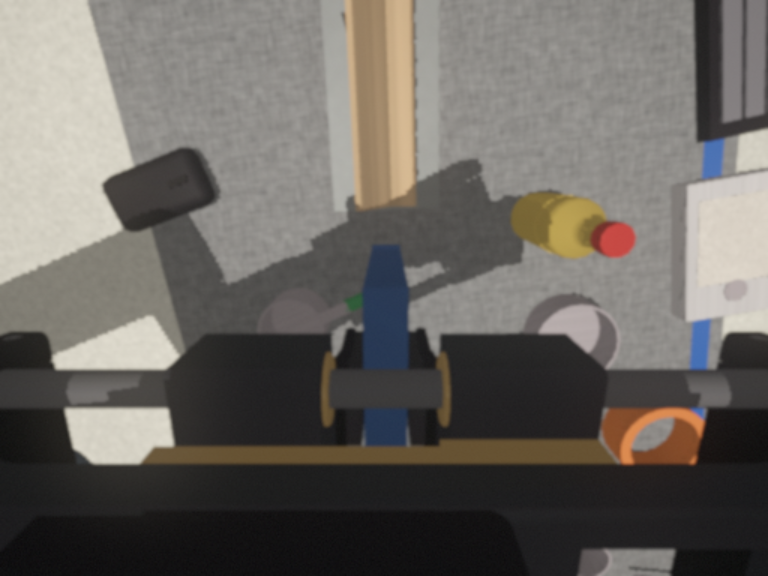

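```bash
cat >> h.py <<'E'
S=np.array([.519,.409]);SY=np.radians(-5.5)
EX=np.array([np.cos(SY),np.sin(SY),0]);EY=np.array([-EX[1],EX[0],0]);EZ=np.array([0,0,1.])
ZD=-.5*EX+np.cos(np.pi/6)*EZ; N=np.cos(np.pi/6)*EX+.5*EZ
TILT=R.from_matrix(np.c_[np.cross(N,-ZD),N,-ZD])
def lean(side,up,off,h=.086):
    p=np.append(S,0)+.0065*EX+side*.044*EY+.034*EZ
    return p+ZD*(h+up)+N*off
E
python3 - <<'E'
from h import *
print(lean(1,.05,.025),plan(lean(1,.05,.025),TILT),plan(lean(1,.1,.025),TILT))
E
```

```text
[0.48355131 0.45661683 0.16427945] (array([178.2, -39.4, 149. ]), array([-30. ,   0.6,  -2.1])) (array([177.2, -64.4, 105.7]), array([-30. ,   0.6,  -2.1]))
```

Request:
move_arm --series "177 -64 106 -30 0.6 -2.1;177 -64 106 -30 0.6 -2.1;177 -64 106 -30 0.6 -2.1;177 -64 106 -30 0.6 -2.1;177 -64 106 -30 0.6 -2.1;177 -64 106 -30 0.6 -2.1;177 -64 106 -30 0.6 -2.1;177 -64 106 -30 0.6 -2.1"

```text
time: 10.2
position: [0.4575, 0.4606, 0.2057]
tool_rot: [0.714, 0.651, 0.173, 0.191]
ft_force: [0.3, -1.0, -1.9]
grip_width: 0.015
grip_force: 30.0
```

Run:
```python
from h import *
o=robot.get_obs();print(o['position'],np.round(o['q'],2),o['ft_force'],plan(lean(1,.015,.012),TILT),plan(lean(1,0,.0),TILT))
c=robot.camera("scene"); save(c,"s1.png",(280,200,512,384),3)
```

```text
[0.4575123  0.46061362 0.20567275] [ 0.79  0.55  1.64 -0.64  0.7   1.33] [ 0.28246385 -0.95313211 -1.93271627] (array([ -1.4, -10.7,  84. ]), array([-0.1, -0. ,  0.3])) (array([ -1.4, -22.7,  99.1]), array([-0.1, -0. ,  0.3]))
```

View pics/s1.png

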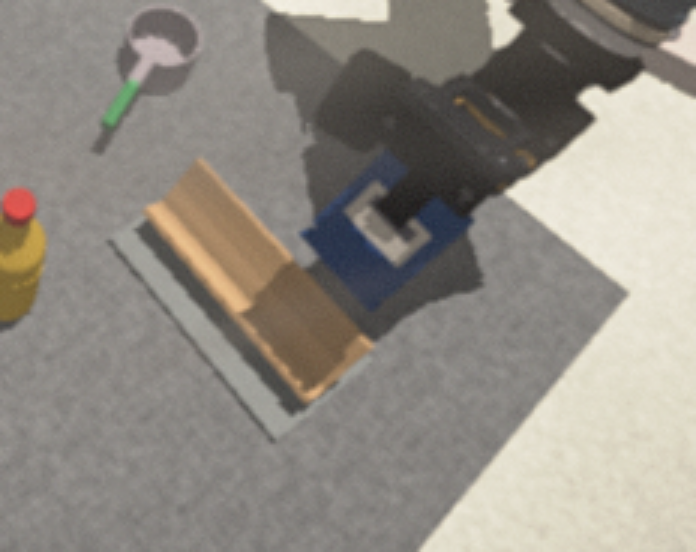

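The stand faces away from the base as assumed. The drive (crop centre 385,235) is tilted over the left half, so I'll descend.

Request:
move_arm --series "-1 0 40 0 0 0.3;-1 -8 70 0 0 0.3;-1 -10 80 0 0 0.3;-1 -12 86 0 0 0.3;-1 -14 89 0 0 0.3;-1 -16 92 0 0 0.3;-1 -16 92 0 0 0.3;-1 -16 92 0 0 0.3"

```text
time: 10.92
position: [0.4906, 0.457, 0.1212]
tool_rot: [0.716, 0.648, 0.176, 0.191]
ft_force: [-0.2, 0.8, -1.3]
grip_width: 0.0148
grip_force: 30.0
```

```bash
cat >> h.py <<'E'
def ft():
    o=robot.get_obs();print(o['position'],"F world",np.round(o['ft_force'],1),"tool",np.round(R.from_quat(o['tool_rot']).inv().apply(o['ft_force']),1),"M",np.round(o['moment'],2))
E
python3 - <<'E'
from h import *
ft();print(plan(lean(1,0,.0),TILT))
E
```

```text
[0.49057868 0.45700191 0.12117884] F world [-0.2  0.8 -1.3] tool [ 0.7 -0.9  1. ] M [-0.05  0.59  0.02]
(array([-1.1, -9.5,  9.2]), array([ 0.1, -0.2, -0.2]))
```

Request:
move_arm --series "0 -2 2 0 0 0;0 -3 3 0 0 0;0 -4 4 0 0 0;0 -5 5 0 0 0;0 -6 6 0 0 0;0 -6 6 0 0 0"

```text
time: 11.42
position: [0.488, 0.4566, 0.1112]
tool_rot: [0.716, 0.649, 0.175, 0.191]
ft_force: [0.9, 0.9, -2.5]
grip_width: 0.0147
grip_force: 30.0
```

Run:
```python
from h import *
ft();print(plan(lean(1,0,.0),TILT))
```

```text
[0.48797682 0.45664885 0.11116645] F world [ 0.9  0.9 -2.5] tool [ 1.  -0.6  2.6] M [-0.08  0.64  0.06]
(array([-0.5, -2.3,  1.8]), array([-0. , -0.1, -0.2]))
```

Request:
move_arm --series "0 -1 1 0 0 0;0 -1.5 2 0 0 0;0 -2 3 0 0 0;0 -2 3 0 0 0;0 -2 3 0 0 0"

```text
time: 11.83
position: [0.4879, 0.4566, 0.1105]
tool_rot: [0.716, 0.648, 0.176, 0.192]
ft_force: [-6.1, -3.1, 11.0]
grip_width: 0.0147
grip_force: 30.0
```

Run:
```python
from h import *
ft();print(plan(lean(1,0,.0),TILT))
```

```text
[0.4878885  0.45659031 0.11047838] F world [-6.1 -3.1 11. ] tool [ -3.6   0.5 -12.5] M [-0.43  0.41 -0.23]
(array([-0.4, -1.8,  1.2]), array([ 0.1, -0.1, -0.2]))
```

There is ledge contact of about 12 N. I'll ease it and press towards the backrest.

Request:
move_arm --series "0 0 -1.5 0 0 0;0 -1 -1.5 0 0 0;0 -2 -1.5 0 0 0;0 -3 -1.5 0 0 0;0 -4 -1.5 0 0 0;0 -4 -1.5 0 0 0"

```text
time: 12.33
position: [0.4864, 0.4575, 0.1097]
tool_rot: [0.715, 0.648, 0.177, 0.192]
ft_force: [1.3, -4.5, 7.9]
grip_width: 0.0147
grip_force: 30.0
```

Run:
```python
from h import *
ft();print(plan(lean(1,0,.0),TILT))
```

```text
[0.48641105 0.4574607  0.10970272] F world [ 1.3 -4.5  7.9] tool [-4.3  5.5 -5.9] M [-0.56 -0.84 -0.27]
(array([-1.1, -0.1,  1.3]), array([ 0.3, -0.1, -0.2]))
```

Request:
move_arm --series "0 0 0 0 0 0;0 0 0 0 0 0;0 0 0 0 0 0;0 0 0 0 0 0" --jaw 0.35

```text
time: 12.67
position: [0.4836, 0.4572, 0.1067]
tool_rot: [0.716, 0.649, 0.175, 0.191]
ft_force: [-0.7, 0.1, 0.3]
grip_width: 0.0285
grip_force: 0.0
```

Run:
```python
from h import *
ft();print(robot.get_obs()["grip_width"])
```

```text
[0.48358449 0.45715808 0.10669647] F world [-0.7  0.1  0.3] tool [-0.  -0.4 -0.6] M [-0.01  0.43 -0.03]
0.02845625829674437
```

Request:
move_arm --series "0 1 -10 0 0 0;0 1 -40 0 0 0;0 1 -80 0 0 0;0 1 -120 0 0 0;0 1 -160 0 0 0;0 1 -160 0 0 0"

```text
time: 13.17
position: [0.4037, 0.4678, 0.2541]
tool_rot: [0.715, 0.648, 0.181, 0.189]
ft_force: [-0.3, -0.0, 0.1]
grip_width: 0.0305
grip_force: 0.0
```

Run:
```python
from h import *
c=robot.camera("scene"); save(c,"s2.png",(280,200,512,384),3)
print(best(robot.tip_of,c,"drive_blue"),robot.get_obs()['position'])
print(plan([.50,.1,.28],down(np.radians(-6.8))))
```

```text
[(0.84, [0.531, 0.4526, 0.0326]), (0.19, [0.6862, 0.1475, 0.0011])] [0.40431543 0.46555901 0.24881419]
(array([-354.5,  129.5,   36.3]), array([30.1, -0.7,  1.2]))
```

View pics/s2.png

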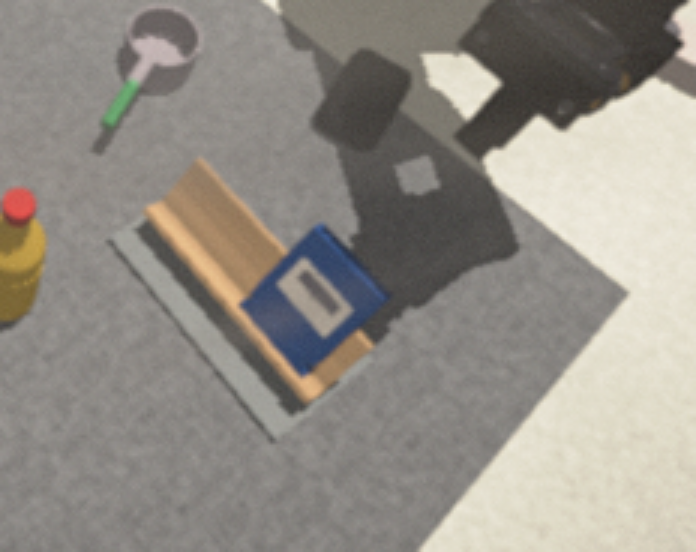

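Blue leans flat in the left half (crop 315,300). Next is silver.

Request:
move_arm --series "-355 130 36 30 -0.7 1.2;-355 130 36 30 -0.7 1.2;-355 130 36 30 -0.7 1.2;-355 130 36 30 -0.7 1.2;-355 130 36 30 -0.7 1.2;-355 130 36 30 -0.7 1.2;-355 130 36 30 -0.7 1.2;-355 130 36 30 -0.7 1.2" --jaw 0.6

```text
time: 13.93
position: [0.4825, 0.1646, 0.2709]
tool_rot: [0.749, 0.662, -0.003, -0.0]
ft_force: [0.8, -0.2, 0.4]
grip_width: 0.052
grip_force: 0.0
```

Request:
move_arm --series "-606 86 -4 0 0 0;-606 86 -4 0 0 0;-606 86 -4 0 0 0;-606 86 -4 0 0 0;-606 86 -4 0 0 0;-606 86 -4 0 0 0;-606 86 -4 0 0 0;-606 86 -4 0 0 0"

```text
time: 14.6
position: [0.4879, -0.168, 0.2741]
tool_rot: [0.749, 0.663, -0.002, -0.001]
ft_force: [1.5, -0.2, 0.3]
grip_width: 0.0522
grip_force: 0.0
```

Request:
move_arm --series "-276 39 -2 0 0 0;-276 39 -2 0 0 0;-276 39 -2 0 0 0;-276 39 -2 0 0 0;-276 39 -2 0 0 0;-276 39 -2 0 0 0;-276 39 -2 0 0 0;-276 39 -2 0 0 0"

```text
time: 15.27
position: [0.493, -0.4516, 0.2758]
tool_rot: [0.751, 0.661, -0.002, 0.001]
ft_force: [1.1, 0.1, 0.5]
grip_width: 0.0524
grip_force: 0.0
```

Run:
```python
from h import *
ft();print(plan([.502,-.4675,.101],down(np.radians(-6.8))))
```

```text
[ 0.49296211 -0.45157815  0.27581785] F world [1.1 0.1 0.5] tool [ 0.3  1.1 -0.5] M [-0.12  0.05 -0.01]
(array([-13.7,  11.1, 174.9]), array([-0. ,  0.3, -0.5]))
```

Request:
move_arm --series "-14 11 20 0 0.2 -0.5;-14 11 20 0 0.2 -0.5;-14 11 60 0 0.2 -0.5;-14 11 100 0 0.2 -0.5;-14 11 140 0 0.2 -0.5;-14 11 165 0 0.2 -0.5;-14 11 175 0 0.2 -0.5;-14 11 175 0 0.2 -0.5"

```text
time: 15.93
position: [0.5019, -0.4574, 0.0998]
tool_rot: [0.746, 0.666, 0.0, -0.005]
ft_force: [-0.3, 0.6, -0.6]
grip_width: 0.0526
grip_force: 0.0
```

Request:
move_arm --series "0 0 0 0 0 0;0 0 0 0 0 0;0 0 0 0 0 0;0 0 0 0 0 0;0 0 0 0 0 0;0 0 0 0 0 0;0 0 0 0 0 0;0 0 0 0 0 0" --jaw 0 --newtons 30

```text
time: 16.6
position: [0.5037, -0.4603, 0.1043]
tool_rot: [0.746, 0.666, 0.0, 0.0]
ft_force: [-1.0, 0.3, 3.0]
grip_width: 0.015
grip_force: 29.7
```

Run:
```python
from h import *
ft()
```

```text
[ 0.50367394 -0.46033954  0.10432121] F world [-1.   0.3  3. ] tool [ 0.2 -1.1 -3. ] M [-0.02  0.22  0.  ]
```

Request:
move_arm --series "0 0 -3 0 0 0;0 0 -6 0 0 0;0 0 -9 0 0 0;0 0 -13 0 0 0;0 0 -18 0 0 0;0 0 -26 0 0 0;0 0 -40 0 0 0;0 0 -60 0 0 0"

```text
time: 17.27
position: [0.5034, -0.4594, 0.1644]
tool_rot: [0.746, 0.666, 0.0, -0.001]
ft_force: [0.1, 0.2, -2.4]
grip_width: 0.0146
grip_force: 30.0
```

Request:
move_arm --series "0 0 -136 0 0 0;0 0 -136 0 0 0;0 0 -136 0 0 0;376 -61 -136 0 0 0;376 -61 -136 0 0 0;376 -61 -136 0 0 0;376 -61 -136 0 0 0;376 -61 -136 0 0 0"

```text
time: 17.93
position: [0.4933, -0.2502, 0.297]
tool_rot: [0.746, 0.666, 0.001, 0.001]
ft_force: [0.6, -0.2, -1.8]
grip_width: 0.0151
grip_force: 30.0
```

Request:
move_arm --series "469 -72 0 0 0 0;469 -72 0 0 0 0;469 -72 0 0 0 0;469 -72 0 0 0 0;469 -72 0 0 0 0;469 -72 0 0 0 0;469 -72 0 0 0 0;469 -72 0 0 0 0"

```text
time: 18.6
position: [0.4799, 0.083, 0.2972]
tool_rot: [0.746, 0.666, 0.002, 0.001]
ft_force: [1.1, -0.1, -2.3]
grip_width: 0.0143
grip_force: 30.0
```

Run:
```python
from h import *
ft();print(robot.get_obs()['grip_width'],plan(lean(-1,.1,.025)+.007*EY,TILT))
```

```text
[0.47991338 0.08302342 0.29715215] F world [ 1.1 -0.1 -2.3] tool [0.  1.1 2.3] M [-0.08  0.01 -0.04]
0.014302761989962647 (array([290.2, -62.3,  89.6]), array([-29.8,   0.2,  -0.9]))
```

Request:
move_arm --series "290 -62 90 -29.8 0.2 -0.9;290 -62 90 -29.8 0.2 -0.9;290 -62 90 -29.8 0.2 -0.9;290 -62 90 -29.8 0.2 -0.9;290 -62 90 -29.8 0.2 -0.9;290 -62 90 -29.8 0.2 -0.9;290 -62 90 -29.8 0.2 -0.9;290 -62 90 -29.8 0.2 -0.9"

```text
time: 19.27
position: [0.4541, 0.3427, 0.2164]
tool_rot: [0.716, 0.649, 0.174, 0.191]
ft_force: [0.4, -0.8, -2.8]
grip_width: 0.0147
grip_force: 30.0
```

Request:
move_arm --series "0 0 0 0 0 0;0 0 0 0 0 0;0 0 0 0 0 0"

```text
time: 19.52
position: [0.4548, 0.3416, 0.216]
tool_rot: [0.715, 0.65, 0.173, 0.191]
ft_force: [0.0, -1.1, -1.8]
grip_width: 0.0147
grip_force: 30.0
```

Run:
```python
from h import *
ft();print(plan(lean(-1,.01,.008)+.007*EY,TILT))
```

```text
[0.45481937 0.34159466 0.21603725] F world [ 0.  -1.1 -1.8] tool [-1.1 -0.8  1.7] M [-0.06  0.6  -0.05]
(array([ 36.3, -27.4,  93.7]), array([-0.1,  0. , -0. ]))
```

Request:
move_arm --series "36 0 0 0 0 0;36 0 40 0 0 0;36 -15 70 0 0 0;36 -22 85 0 0 0;36 -25 90 0 0 0;36 -27 94 0 0 0;36 -27 94 0 0 0;36 -27 94 0 0 0"

```text
time: 20.18
position: [0.4826, 0.3744, 0.1211]
tool_rot: [0.716, 0.649, 0.173, 0.191]
ft_force: [0.2, 0.4, -2.5]
grip_width: 0.0148
grip_force: 30.0
```

Run:
```python
from h import *
ft();print(plan(lean(-1,0,0)+.007*EY,TILT))
```

```text
[0.48264548 0.37436839 0.12109032] F world [ 0.2  0.4 -2.5] tool [ 0.4 -1.1  2.2] M [-0.03  0.57  0.05]
(array([ 0.9, -9.4,  9.1]), array([-0.1,  0. , -0.1]))
```

Request:
move_arm --series "1 -2 2 0 0 0;1 -4 4 0 0 0;1 -6 6 0 0 0;1 -7 7 0 0 0;1 -8 8 0 0 0;1 -8 9 0 0 0;1 -8 9 0 0 0"

```text
time: 20.77
position: [0.479, 0.3767, 0.1106]
tool_rot: [0.715, 0.65, 0.174, 0.191]
ft_force: [-7.2, -0.3, 12.8]
grip_width: 0.0146
grip_force: 30.0
```

Run:
```python
from h import *
ft();print(plan(lean(-1,0,0)+.007*EY,TILT))
```

```text
[0.47898316 0.37673675 0.11057085] F world [-7.2 -0.3 12.8] tool [ -1.    0.2 -14.6] M [-0.43  0.36 -0.29]
(array([-1.1, -0.8,  1.9]), array([-0., -0.,  0.]))
```

Ledge contact again. I'll ease it and press back.

Request:
move_arm --series "0 0 -1.5 0 0 0;0 -1 -1.5 0 0 0;0 -2 -1.5 0 0 0;0 -3 -1.5 0 0 0;0 -3 -1.5 0 0 0"

```text
time: 21.18
position: [0.4784, 0.3771, 0.1103]
tool_rot: [0.715, 0.649, 0.175, 0.192]
ft_force: [0.5, -1.2, 9.8]
grip_width: 0.0147
grip_force: 30.0
```

Run:
```python
from h import *
ft();print(plan(lean(-1,0,0)+.007*EY,TILT))
```

```text
[0.47839426 0.3771464  0.11027583] F world [ 0.5 -1.2  9.8] tool [-1.1  5.5 -8.2] M [-0.53 -0.6  -0.25]
(array([-1.4, -0.2,  2. ]), array([ 0.1, -0. , -0. ]))
```

Request:
move_arm --series "0 0 0 0 0 0;0 0 0 0 0 0;0 0 0 0 0 0;0 0 0 0 0 0" --jaw 0.35

```text
time: 21.52
position: [0.4756, 0.3765, 0.1074]
tool_rot: [0.715, 0.65, 0.172, 0.19]
ft_force: [0.3, 0.3, 0.3]
grip_width: 0.0287
grip_force: 0.0
```

Request:
move_arm --series "0 1 -10 0 0 0;0 1 -40 0 0 0;0 1 -80 0 0 0;0 1 -120 0 0 0;0 1 -160 0 0 0;0 1 -160 0 0 0;0 1 -160 0 0 0"

```text
time: 22.1
position: [0.3973, 0.3853, 0.2494]
tool_rot: [0.715, 0.65, 0.175, 0.19]
ft_force: [0.1, 0.4, -0.5]
grip_width: 0.0304
grip_force: 0.0
```

Run:
```python
from h import *
ft();print(plan([.43,.0,.33],down(np.radians(-90))),plan([.43,.0,.33],down(np.radians(90))),np.round(robot.get_obs()['q'],2))
c=robot.camera("scene"); save(c,"s3.png",None,1.5)
for t in "drive_blue","drive_silver","mat","pan_red","pan_red_end","pan_yellow","pan_yellow_end","pan_green","pan_green_end","pan_blue","pan_blue_end": print(t,best(robot.tip_of,c,t))
```

```text
[0.39725455 0.38527152 0.24939032] F world [ 0.1  0.4 -0.5] tool [ 0.4 -0.2  0.5] M [-0.09  0.4   0.04]
(array([-380.2,  100.6,  -36.5]), array([ 24.1, -22.2,  82.5])) (array([-380.2,  100.6,  -36.5]), array([ 22.8,  24.8, -93.1])) [ 0.76  0.37  1.84 -0.65  0.67  1.32]
drive_blue [(0.73, [0.5319, 0.4498, 0.0349]), (0.25, [0.6587, 0.2801, -0.0011])]
drive_silver [(0.49, [0.5865, -0.1247, 0.0471]), (0.49, [0.6056, 0.0084, 0.002])]
mat [(0.92, [0.6046, 0.0074, 0.0005])]
pan_red [(0.71, [0.3972, -0.1859, 0.0021])]
pan_red_end [(0.75, [0.5335, -0.168, 0.0257])]
pan_yellow [(0.76, [0.6883, 0.1444, 0.0022]), (0.15, [0.3984, -0.1826, 0.0012])]
pan_yellow_end [(0.63, [0.5613, 0.1394, 0.0365])]
pan_green [(0.59, [0.3866, 0.2043, -0.0006]), (0.31, [0.7, -0.328, -0.0024])]
pan_green_end [(0.55, [0.5043, 0.2374, 0.037])]
pan_blue [(0.66, [0.6931, -0.1329, 0.0026]), (0.48, [0.5281, 0.4497, 0.0333])]
pan_blue_end [(0.88, [0.5834, -0.1285, 0.0467])]
```

View pics/s3.png

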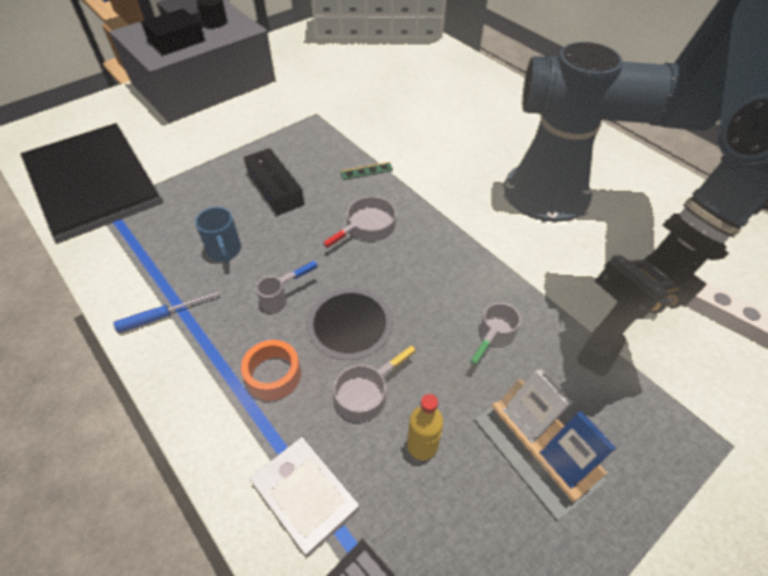

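Both drives lean side by side, silver around (540,405) and blue around (580,450). The pans have not moved. I'll go and look over the red pan, with the dish on the camera's side of the tool.

Request:
move_arm --series "-380 100 -36 22.8 24.8 -93.1;-380 100 -36 22.8 24.8 -93.1;-380 100 -36 22.8 24.8 -93.1;-380 100 -36 22.8 24.8 -93.1;-380 100 -36 22.8 24.8 -93.1;-380 100 -36 22.8 24.8 -93.1;-380 100 -36 22.8 24.8 -93.1;-380 100 -36 22.8 24.8 -93.1" --jaw 0.5

```text
time: 23.37
position: [0.4143, 0.2037, 0.2835]
tool_rot: [0.529, 0.83, 0.114, 0.137]
ft_force: [1.3, -0.2, -0.7]
grip_width: 0.0436
grip_force: 0.0
```

Run:
```python
from h import *
ft();print(np.round(robot.get_obs()['q'],2),plan([.505,-.175,.22],down(np.radians(94.5))))
```

```text
[0.41429387 0.20365202 0.28350453] F world [ 1.3 -0.2 -0.7] tool [-0.6  0.8  1.1] M [-0.09  0.23  0.05]
[ 0.24  0.14  2.   -0.06  0.65 -0.15] (array([-373.9, -101.7,   74.1]), array([ 13.3,  17.3, -68.7]))
```

Request:
move_arm --series "-374 -102 74 13.3 17.3 -68.7;-374 -102 74 13.3 17.3 -68.7;-374 -102 74 13.3 17.3 -68.7;-374 -102 74 13.3 17.3 -68.7;-374 -102 74 13.3 17.3 -68.7;-374 -102 74 13.3 17.3 -68.7;-374 -102 74 13.3 17.3 -68.7;-374 -102 74 13.3 17.3 -68.7"

```text
time: 24.03
position: [0.4707, -0.0328, 0.2432]
tool_rot: [0.207, 0.975, 0.047, 0.06]
ft_force: [0.7, 0.5, 0.2]
grip_width: 0.0432
grip_force: 0.0
```

Run:
```python
from h import *
ft();print(plan([.505,-.175,.22],down(np.radians(94.5))))
```

```text
[ 0.47074466 -0.03277758  0.24319928] F world [0.7 0.5 0.2] tool [-0.5  0.7 -0.1] M [-0.06  0.05  0.03]
(array([ -87.1, -118.4,   18.1]), array([  5.2,   7.1, -28.5]))
```

Request:
move_arm --series "-87 -118 18 5.2 7.1 -28.5;-87 -118 18 5.2 7.1 -28.5;-87 -118 18 5.2 7.1 -28.5;-87 -118 18 5.2 7.1 -28.5;-87 -118 18 5.2 7.1 -28.5;-87 -118 18 5.2 7.1 -28.5;-87 -118 18 5.2 7.1 -28.5"

```text
time: 24.62
position: [0.5037, -0.1724, 0.2198]
tool_rot: [-0.036, 0.999, 0.0, 0.0]
ft_force: [0.1, 0.4, -0.9]
grip_width: 0.0436
grip_force: 0.0
```

```bash
cat >> h.py <<'E'
PAN=dict(red=(.055,.036),yellow=(.045,.042),green=(.035,.048),blue=(.026,.054))
def overlay(c,items,n,s=1.5):
    im=cv2.resize(c["img"][:,:,::-1],None,fx=s,fy=s)
    for (cx,cy,z,r,phi,L) in items:
        t=np.linspace(0,2*np.pi,60)
        P=np.array([proj(c,[cx+r*np.cos(a),cy+r*np.sin(a),z])*s for a in t]).astype(int)
        cv2.polylines(im,[P],True,(0,255,255),1)
        if L:
            a=np.radians(phi);e=[np.cos(a),np.sin(a)]
            q=[tuple((proj(c,[cx+e[0]*k,cy+e[1]*k,z])*s).astype(int)) for k in (r,L)]
            cv2.line(im,q[0],q[1],(255,255,0),1)
    cv2.imwrite("pics/"+n,im)
E
python3 - <<'E'
from h import *
ft();c=robot.camera("wrist")
for t in "pan_red","pan_red_end": print(t,best(robot.tip_of,c,t))
overlay(c,[(.4005,-.183,.036,.055,4.5,.135)],"w5.png")
E
```

```text
[ 0.50372997 -0.17243829  0.21979387] F world [ 0.1  0.4 -0.9] tool [-0.1  0.4  0.9] M [ 0.03 -0.02 -0.05]
pan_red [(0.63, [0.4025, -0.1813, -0.0032])]
pan_red_end [(0.62, [0.5355, -0.1704, 0.0252])]
```

View pics/w5.png

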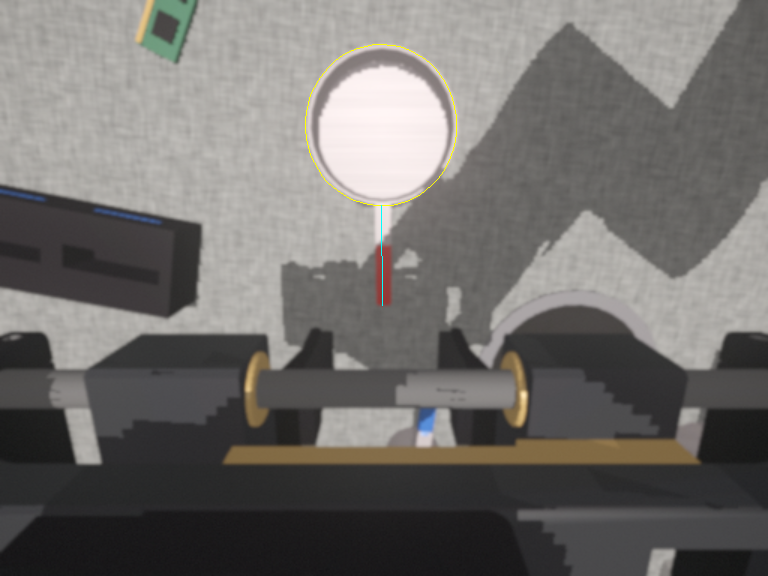

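The model overlay fits the red pan to within about a pixel (dish centre 381,125, handle down to 383,305). Grasping it.

Request:
move_arm --series "-1 -3 40 0 0 0;-1 -3 80 0 0 0;-1 -3 120 0 0 0;-1 -3 150 0 0 0;-1 -3 175 0 0 0;-1 -3 187 0 0 0;-1 -3 187 0 0 0;-1 -3 187 0 0 0"

```text
time: 25.43
position: [0.5061, -0.176, 0.0336]
tool_rot: [-0.037, 0.999, -0.0, 0.001]
ft_force: [1.0, -0.0, 0.2]
grip_width: 0.0435
grip_force: 0.0
```

Request:
move_arm --series "0 0 0 0 0 0;0 0 0 0 0 0;0 0 0 0 0 0;0 0 0 0 0 0;0 0 0 0 0 0;0 0 0 0 0 0;0 0 0 0 0 0;0 0 0 0 0 0" --jaw 0 --newtons 55

```text
time: 26.1
position: [0.5062, -0.1764, 0.0334]
tool_rot: [-0.037, 0.999, -0.0, 0.001]
ft_force: [0.6, -0.2, 2.5]
grip_width: 0.0114
grip_force: 55.0
```

Request:
move_arm --series "0 0 -5 0 0 0;0 0 -10 0 0 0;0 0 -20 0 0 0;0 0 -40 0 0 0;0 0 -70 0 0 0;0 0 -90 0 0 0;0 0 -90 0 0 0;0 0 -90 0 0 0"

```text
time: 26.77
position: [0.5066, -0.1767, 0.1248]
tool_rot: [-0.037, 0.999, -0.001, 0.002]
ft_force: [0.2, -0.3, -0.3]
grip_width: 0.0118
grip_force: 55.0
```

```bash
cat >> h.py <<'E'
def held(c,d,h,r,tilt=0,yo=0):
    "rim circle points of a held pan: centre d ahead along tool x; rim plane h behind TCP (tool -z)"
    o=robot.get_obs();Rt=R.from_quat(o["tool_rot"])
    t=np.linspace(0,2*np.pi,60);a=np.radians(tilt)
    L=np.c_[d+r*np.cos(t),yo+r*np.sin(t),-h+np.sin(a)*(d+r*np.cos(t))]
    return np.array([proj(c,o["position"]+Rt.apply(l))*1.5 for l in L]).astype(int)
def heldpic(c,n,*cs):
    im=cv2.resize(c["img"][:,:,::-1],None,fx=1.5,fy=1.5)
    for k,a in enumerate(cs): cv2.polylines(im,[held(c,*a)],True,[(0,255,255),(0,255,0),(255,0,255)][k],1)
    cv2.imwrite("pics/"+n,im)
E
python3 - <<'E'
from h import *
ft();c=robot.camera("wrist");print(robot.get_obs()['grip_width'])
for t in "pan_red","pan_red_end": print(t,best(robot.tip_of,c,t))
heldpic(c,"w6.png",(.105,.004,.055),(.105,.004,.055,5))
E
```

```text
[ 0.50655716 -0.17672329  0.12480892] F world [ 0.2 -0.3 -0.3] tool [-0.2 -0.3  0.3] M [ 0.06 -0.11 -0.01]
0.011129347412792702
pan_red [(0.57, [0.4024, -0.1825, 0.0887])]
pan_red_end [(0.77, [0.5329, -0.1774, 0.1217])]
```

View pics/w6.png

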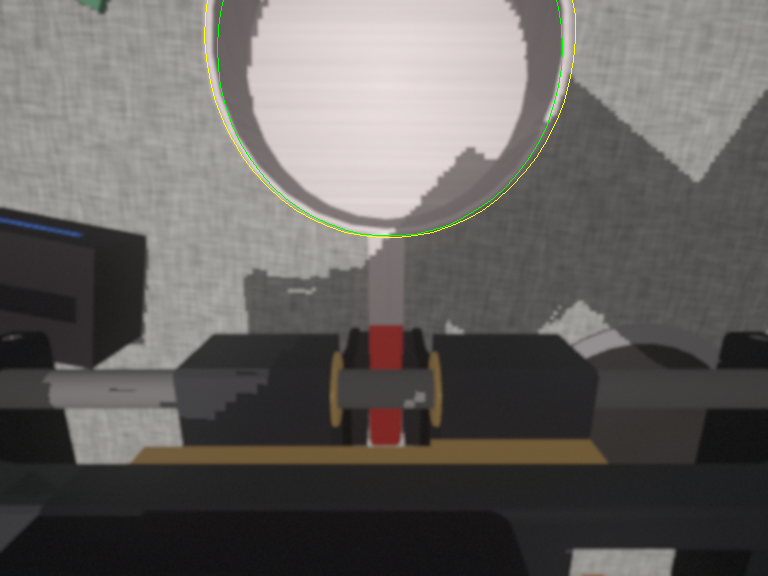

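The red pan is held level. I'll lift it and turn about half a turn clockwise in stages.

Request:
move_arm --series "0 0 -30 0 0 7;0 0 -60 0 0 14;0 0 -90 0 0 21;0 0 -115 0 0 28;0 0 -115 0 0 35;0 0 -115 0 0 42;0 0 -115 0 0 49;0 0 -115 0 0 56"

```text
time: 27.58
position: [0.5049, -0.1759, 0.2368]
tool_rot: [0.439, 0.898, 0.0, -0.001]
ft_force: [0.1, 0.2, -1.7]
grip_width: 0.0111
grip_force: 55.0
```

Request:
move_arm --series "0 0 0 0 0 7;0 0 0 0 0 14;0 0 0 0 0 21;0 0 0 0 0 28;0 0 0 0 0 35;0 0 0 0 0 42;0 0 0 0 0 49;0 0 0 0 0 56"

```text
time: 28.25
position: [0.5047, -0.1758, 0.2364]
tool_rot: [0.81, 0.587, -0.001, -0.001]
ft_force: [-0.1, -0.4, -1.2]
grip_width: 0.0114
grip_force: 55.0
```

Request:
move_arm --series "0 0 0 0 0 7;0 0 0 0 0 14;0 0 0 0 0 21;0 0 0 0 0 28;0 0 0 0 0 35;0 0 0 0 0 42;0 0 0 0 0 49;0 0 0 0 0 56"

```text
time: 28.92
position: [0.5045, -0.1757, 0.2363]
tool_rot: [0.99, 0.138, -0.001, -0.001]
ft_force: [0.1, 0.2, -1.7]
grip_width: 0.0115
grip_force: 55.0
```

Run:
```python
from h import *
ft();print(plan([.4985,.006,.24],down(np.radians(-90))),np.round(robot.get_obs()['q'],2))
c=robot.camera("scene");c=robot.camera("top")
for t in "pan_yellow","pan_yellow_end","pan_green","pan_green_end","pan_blue","pan_blue_end","mat": print(t,best(robot.tip_of,c,t))
```

```text
[ 0.50453036 -0.1757393   0.23630669] F world [ 0.1  0.2 -1.7] tool [ 0.2 -0.2  1.7] M [-0.14  0.25  0.03]
(array([  43.9, -176.5,   -3.4]), array([-0.1,  0.1, 15.9])) [-0.54  0.42  1.67 -0.    1.06  0.75]
pan_yellow [(0.7, [0.6853, 0.1517, 0.0028]), (0.68, [0.2765, 0.3609, -0.0022])]
pan_yellow_end [(0.59, [0.5606, 0.1447, 0.0331])]
pan_green [(0.71, [0.695, -0.1272, 0.001]), (0.64, [0.3891, 0.2018, 0.0001])]
pan_green_end [(0.63, [0.5001, 0.236, 0.0369])]
pan_blue [(0.68, [0.6933, -0.1326, 0.0014]), (0.25, [0.294, -0.3371, -0.0029])]
pan_blue_end []
mat [(0.94, [0.6012, 0.0033, -0.0008]), (0.71, [0.2979, -0.3321, 0.0005])]
```

```bash
cat >> h.py <<'E'
def matfit(c):
    g=cv2.cvtColor(c["img"],cv2.COLOR_RGB2GRAY); u,v=proj(c,[.603,.005,.003]).astype(int)
    m=((g<g[v-2:v+3,u-2:u+3].mean()+22)*255).astype(np.uint8); m=cv2.morphologyEx(m,cv2.MORPH_OPEN,np.ones((3,3)))
    k,l,st,ce=cv2.connectedComponentsWithStats(m); i=l[v,u]
    cs,_=cv2.findContours((l==i).astype(np.uint8),cv2.RETR_EXTERNAL,cv2.CHAIN_APPROX_NONE)
    P=np.array([ray(c,*p[0],.003)[:2] for p in max(cs,key=len)])
    A=np.c_[2*P,np.ones(len(P))];s=np.linalg.lstsq(A,(P**2).sum(1),rcond=None)[0]
    r=np.sqrt(s[2]+s[0]**2+s[1]**2); res=np.hypot(*(P-s[:2]).T)-r
    return st[i][:5],np.round(s[:2],4),round(r,4),round(res.std(),4)
E
python3 - <<'E'
from h import *
for n in "top","scene":
    c=robot.camera(n); print(n,*matfit(c)); save(c,n+"_m.png",None,1.5)
E
```

```text
top [ 231  144   44   42 1463] [0.6033 0.0052] 0.0677 0.0009
scene [ 209  196   48   39 1407] [0.6044 0.0016] 0.0665 0.0041
```

View pics/top_m.png

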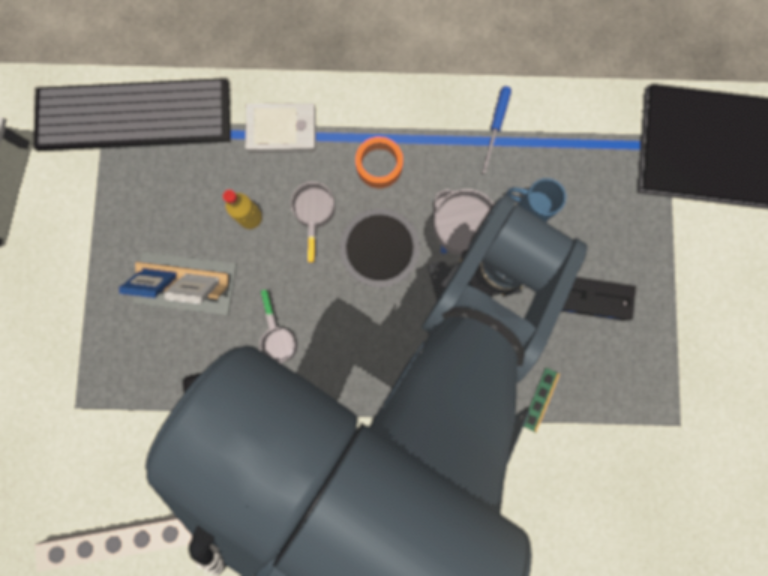

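The mat fit is clean at (0.6033, 0.0052). Moving the red pan over it.

Request:
move_arm --series "43 -176 0 0 0 15.9;43 -176 0 0 0 15.9;43 -176 0 0 0 15.9;43 -176 0 0 0 15.9;43 -176 0 0 0 15.9;43 -176 0 0 0 15.9;43 -176 0 0 0 15.9;43 -176 0 0 0 15.9"

```text
time: 30.13
position: [0.4983, 0.0042, 0.2382]
tool_rot: [1.0, 0.003, 0.001, 0.001]
ft_force: [1.0, 0.4, -0.5]
grip_width: 0.0114
grip_force: 55.0
```

Run:
```python
from h import *
ft();print(plan([.498,.0052,.055],down(np.radians(-90))))
```

```text
[0.49825744 0.00421279 0.23823359] F world [ 1.   0.4 -0.5] tool [ 1.  -0.4  0.5] M [-0.1   0.29  0.07]
(array([ -0.7,  -1.2, 183.2]), array([ 0.1, -0.1,  0.3]))
```

Request:
move_arm --series "0 -1 40 0 0 0.2;0 -1 80 0 0 0.2;0 -1 120 0 0 0.2;0 -1 155 0 0 0.2;0 -1 180 0 0 0.2;0 -1 188 0 0 0.2;0 -1 192 0 0 0.2;0 -1 192 0 0 0.2"

```text
time: 30.8
position: [0.4987, 0.0046, 0.0459]
tool_rot: [1.0, 0.0, 0.001, 0.0]
ft_force: [-0.1, -0.6, -1.8]
grip_width: 0.0114
grip_force: 55.0
```

Run:
```python
from h import *
ft();print(plan([.498,.0052,.0364],down(np.radians(-90))))
```

```text
[0.49874642 0.00461228 0.04586585] F world [-0.1 -0.6 -1.8] tool [-0.1  0.6  1.8] M [-0.12  0.29  0.  ]
(array([-0.8, -0.6,  9.5]), array([ 0. , -0.1,  0. ]))
```

Request:
move_arm --series "0 0 3 0 0 0;0 0 5 0 0 0;0 0 7 0 0 0;0 0 8 0 0 0;0 0 9 0 0 0;0 0 9 0 0 0"

```text
time: 31.3
position: [0.4982, 0.0057, 0.0373]
tool_rot: [1.0, 0.001, 0.001, 0.0]
ft_force: [1.2, 0.4, -0.3]
grip_width: 0.0116
grip_force: 55.0
```

Run:
```python
from h import *
ft()
```

```text
[0.4982433  0.00571265 0.03729758] F world [ 1.2  0.4 -0.3] tool [ 1.2 -0.4  0.3] M [ 0.02  0.3  -0.05]
```

Request:
move_arm --series "0 0 1 0 0 0;0 0 1.5 0 0 0;0 0 1.5 0 0 0"

```text
time: 31.55
position: [0.498, 0.0057, 0.036]
tool_rot: [1.0, 0.001, 0.001, 0.0]
ft_force: [-1.2, 0.4, 5.3]
grip_width: 0.0114
grip_force: 55.0
```

Request:
move_arm --series "0 0 0 0 0 0;0 0 0 0 0 0;0 0 0 0 0 0;0 0 0 0 0 0" --jaw 0.4

```text
time: 31.88
position: [0.4984, 0.0056, 0.0355]
tool_rot: [1.0, 0.001, 0.001, 0.0]
ft_force: [0.5, -0.3, 0.6]
grip_width: 0.0297
grip_force: 0.0
```

Request:
move_arm --series "0 0 -20 0 0 0;0 0 -60 0 0 0;0 0 -100 0 0 0;0 0 -140 0 0 0;0 0 -180 0 0 0;0 0 -200 0 0 0;0 0 -200 0 0 0"

```text
time: 32.47
position: [0.501, 0.0052, 0.2407]
tool_rot: [1.0, 0.001, 0.007, 0.001]
ft_force: [0.6, -0.7, -0.4]
grip_width: 0.0349
grip_force: 0.0
```

Run:
```python
from h import *
ft();c=robot.camera("wrist")
for t in "pan_red","pan_red_end","mat","pan_yellow","pan_yellow_end","pan_blue": print(t,best(robot.tip_of,c,t))
overlay(c,[(.6035,.0052,.003,.0677,0,0),(.6035,.0052,.039,.055,180,.135),(.6875,.148,.042,.045,182.5,.125)],"w7.png")
print(plan([.594,.144,.2],down(np.radians(-88))))
```

```text
[0.50100888 0.00524247 0.24065914] F world [ 0.6 -0.7 -0.4] tool [0.6 0.7 0.4] M [ 0.01  0.12 -0.01]
pan_red [(0.9, [0.6072, 0.0054, 0.0006])]
pan_red_end [(0.86, [0.4711, 0.0045, 0.0303])]
mat [(0.31, [0.6099, 0.008, -0.0001])]
pan_yellow [(0.63, [0.6882, 0.1468, 0.0015])]
pan_yellow_end [(0.59, [0.5595, 0.1435, 0.0348]), (0.49, [0.6836, 0.1434, 0.003])]
pan_blue [(0.58, [0.6946, -0.1355, -0.0019]), (0.51, [0.5595, 0.141, 0.0315])]
(array([  97.4, -137.9,   33.7]), array([-0. ,  0.1, -1.9]))
```

View pics/w7.png

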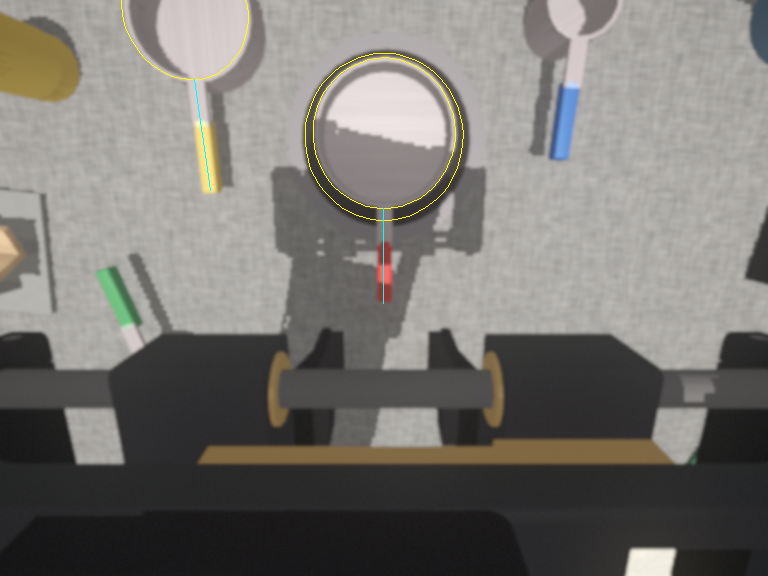

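The red pan sits concentric on the mat (overlay within 1 px at 384,135), and the yellow pan is as predicted. I'll hover over the yellow grip and measure it by code.

Request:
move_arm --series "96 -139 20 0 0 -1.9;96 -139 20 0 0 -1.9;96 -139 20 0 0 -1.9;96 -139 20 0 0 -1.9;96 -139 20 0 0 -1.9;96 -139 20 0 0 -1.9;96 -139 20 0 0 -1.9;96 -139 20 0 0 -1.9" --jaw 0.45

```text
time: 33.48
position: [0.5924, 0.1439, 0.2148]
tool_rot: [1.0, 0.017, -0.001, 0.001]
ft_force: [0.5, 0.4, -0.3]
grip_width: 0.039
grip_force: 0.0
```

```bash
cat >> h.py <<'E'
HUE=dict(yellow=(15,35),green=(45,85),blue=(105,128),red=(0,8))
def grip(c,col,guess,phi):
    "fit grip top: bbox-free least squares of rectangle via minAreaRect on rectified plane; returns grip centre, dish centre, phi(deg)"
    r,z=PAN[col]; hsv=cv2.cvtColor(c["img"],cv2.COLOR_RGB2HSV); a,b=HUE[col]
    m=(hsv[...,0]>=a)&(hsv[...,0]<=b)&(hsv[...,1]>90)&(hsv[...,2]>50)
    v,u=np.nonzero(m); P=np.array([ray(c,x,y,z)[:2] for x,y in zip(u,v)])
    e=np.array([np.cos(np.radians(phi)),np.sin(np.radians(phi))]); g=np.array(guess)+e*(r+.0525)
    P=P[np.hypot(*(P-g).T)<.05]
    if len(P)<20: return len(P)
    (cx,cy),(w,h),_=rect=cv2.minAreaRect((P*1000).astype(np.float32)); w_=cv2.PCACompute((P).astype(np.float32),None)
    ax=w_[1][0]; ax=ax*np.sign(ax@e); gc=np.median(P,0); gc=np.array([cx,cy])/1000
    return len(P),np.round([w,h],1),"grip",np.round(gc,4),"mean",np.round(P.mean(0),4),"dish",np.round(gc-ax*(r+.0525),4),"phi",round(np.degrees(np.arctan2(ax[1],ax[0]))%360,1)
E
python3 - <<'E'
from h import *
ft();c=robot.camera("wrist")
print(grip(c,"yellow",[.6875,.148],182))
for t in "pan_yellow","pan_yellow_end": print(t,best(robot.tip_of,c,t))
E
```

```text
[0.59238581 0.14387435 0.2148151 ] F world [ 0.5  0.4 -0.3] tool [ 0.6 -0.4  0.3] M [-0.04  0.17 -0.02]
(448, array([52.3, 12.8]), 'grip', array([0.5876, 0.1446]), 'mean', array([0.5868, 0.1442]), 'dish', array([0.6851, 0.1462]), 'phi', np.float64(181.0))
pan_yellow [(0.75, [0.6873, 0.146, 0.0014])]
pan_yellow_end [(0.73, [0.5569, 0.1402, 0.0341]), (0.38, [0.5204, 0.3646, 0.0309])]
```

Request:
move_arm --series "-2 -0.5 40 0 0 -1;-2 -0.5 80 0 0 -1;-2 -0.5 115 0 0 -1;-2 -0.5 145 0 0 -1;-2 -0.5 168 0 0 1;-2 -0.5 177 0 0 1;-2 -0.5 177 0 0 1;-2 -0.5 177 0 0 1"

```text
time: 34.3
position: [0.5924, 0.1448, 0.0393]
tool_rot: [1.0, 0.009, 0.001, 0.0]
ft_force: [-0.3, 0.0, 0.4]
grip_width: 0.0389
grip_force: 0.0
```

Request:
move_arm --series "0 0 0 0 0 0;0 0 0 0 0 0;0 0 0 0 0 0;0 0 0 0 0 0;0 0 0 0 0 0;0 0 0 0 0 0;0 0 0 0 0 0;0 0 0 0 0 0" --jaw 0 --newtons 55

```text
time: 34.97
position: [0.592, 0.1453, 0.0391]
tool_rot: [1.0, 0.009, 0.001, 0.0]
ft_force: [-0.4, -0.2, 3.2]
grip_width: 0.0116
grip_force: 55.0
```

Run:
```python
from h import *
ft();c=robot.camera("wrist")
for t in "pan_yellow","pan_red","pan_red_end","pan_blue": print(t,best(robot.tip_of,c,t))
```

```text
[0.59204863 0.1453013  0.03907082] F world [-0.4 -0.2  3.2] tool [-0.4  0.2 -3.2] M [-0.12  0.19 -0.  ]
pan_yellow [(0.64, [0.6846, 0.1489, 0.0])]
pan_red [(0.66, [0.6093, 0.0089, 0.0001])]
pan_red_end []
pan_blue []
```

Request:
move_arm --series "0 0 -10 0 0 0;0 0 -35 0 0 0;0 0 -70 0 0 0;0 0 -100 0 0 0;0 0 -125 0 0 0;0 0 -125 0 0 7;0 0 -125 0 0 14;0 0 -125 0 0 21"

```text
time: 35.88
position: [0.5913, 0.1454, 0.1643]
tool_rot: [0.984, -0.177, 0.001, 0.0]
ft_force: [-0.1, 0.1, -1.8]
grip_width: 0.011
grip_force: 55.0
```

Run:
```python
from h import *
ft();print(plan([.5262,.0595,.16],down(np.radians(-125))))
c=robot.camera("wrist");print(best(robot.tip_of,c,"pan_yellow"))
c=robot.camera("top")
for t in "pan_red","pan_red_end": print(t,best(robot.tip_of,c,t))
```

```text
[0.59133924 0.14538182 0.16434317] F world [-0.1  0.1 -1.8] tool [-0.1 -0.   1.8] M [0.02 0.28 0.03]
(array([-31.2, 103.2,   4.3]), array([-0. , -0.1, 14.7]))
[(0.93, [0.6793, 0.1128, 0.1253])]
pan_red [(0.77, [0.6036, 0.0025, 0.003]), (0.25, [0.5859, -0.1282, 0.0449])]
pan_red_end [(0.77, [0.4658, 0.0043, 0.0329])]
```

Request:
move_arm --series "-31 103 4 0 0 14.7;-31 103 4 0 0 14.7;-31 103 4 0 0 14.7;-31 103 4 0 0 14.7;-31 103 4 0 0 14.7;-31 103 4 0 0 14.7;-31 103 4 0 0 14.7;-31 103 4 0 0 14.7"

```text
time: 36.8
position: [0.5284, 0.0599, 0.1597]
tool_rot: [0.955, -0.297, 0.001, -0.0]
ft_force: [-0.4, -0.3, -2.1]
grip_width: 0.0116
grip_force: 55.0
```

```bash
cat >> h.py <<'E'
def rings(c,name,z,guess,r):
    "fit: try centre offsets, score gradient magnitude along the rim circle at height z"
    g=cv2.GaussianBlur(cv2.cvtColor(c["img"],cv2.COLOR_RGB2GRAY),(3,3),0).astype(np.float32)
    G=np.hypot(cv2.Sobel(g,cv2.CV_32F,1,0),cv2.Sobel(g,cv2.CV_32F,0,1)); t=np.linspace(0,2*np.pi,120); b=[]
    for dx in np.arange(-.008,.0081,.001):
        for dy in np.arange(-.008,.0081,.001):
            P=np.array([proj(c,[guess[0]+dx+r*np.cos(a),guess[1]+dy+r*np.sin(a),z]) for a in t],np.float32)
            ok=(P[:,0]>=0)&(P[:,0]<511)&(P[:,1]>=0)&(P[:,1]<215)
            s=cv2.remap(G,P[None,:,0].copy(),P[None,:,1].copy(),cv2.INTER_LINEAR)[0]
            b.append((np.minimum(s[ok],150).mean(),guess[0]+dx,guess[1]+dy))
    b.sort(reverse=True); k=np.array(b[:8]); print(name,"fit",np.round(k[:,1:].mean(0),4),"spread",np.round(k[:,1:].std(0),4),"score",np.round(k[0,0]),np.round(np.median([x[0] for x in b])))
E
python3 - <<'E'
from h import *
ft();c=robot.camera("wrist")
for t in "pan_yellow","pan_red": print(t,best(robot.tip_of,c,t))
p=robot.get_obs()['position'];x=R.from_quat(robot.get_obs()['tool_rot']).apply([1,0,0])
rings(c,"yellow",p[2]+.003,(p+.0945*x)[:2],.045)
print(plan([.5262,.0595,.08],down(np.radians(-125))))
E
```

```text
[0.52837202 0.05990286 0.15966442] F world [-0.4 -0.3 -2.1] tool [-0.2  0.5  2.1] M [0.07 0.28 0.05]
pan_yellow [(0.69, [0.6084, 0.0053, 0.1226])]
pan_red []
yellow fit [0.605  0.0056] spread [0.0017 0.0023] score 68.0 34.0
(array([-1.3,  1.1, 79.5]), array([-0. , -0.1,  0.4]))
```

Request:
move_arm --series "-1.5 1 10 0 0 0.4;-1.5 1 40 0 0 0.4;-1.5 1 65 0 0 0.4;-1.5 1 85 0 0 0.4;-1.5 1 98 0 0 0.4;-1.5 1 104 0 0 0.4;-1.5 1 104 0 0 0.4;-1.5 1 104 0 0 0.4"

```text
time: 37.62
position: [0.5261, 0.0593, 0.0557]
tool_rot: [0.954, -0.301, 0.001, 0.0]
ft_force: [0.2, 0.4, -1.4]
grip_width: 0.0117
grip_force: 55.0
```

Run:
```python
from h import *
ft();print(plan([.5262,.0595,.0451],down(np.radians(-125))))
```

```text
[0.52605571 0.05927349 0.0556611 ] F world [ 0.2  0.4 -1.4] tool [-0.1 -0.4  1.4] M [-0.01  0.26  0.03]
(array([-0. , -0.3, 10.6]), array([-0. , -0.1, -0.1]))
```

Request:
move_arm --series "0 0 3 0 0 0;0 0 6 0 0 0;0 0 8 0 0 0;0 0 10 0 0 0;0 0 11 0 0 0;0 0 11 0 0 0"

```text
time: 38.12
position: [0.5258, 0.0592, 0.045]
tool_rot: [0.953, -0.301, 0.001, -0.0]
ft_force: [-1.4, 0.6, 3.8]
grip_width: 0.0111
grip_force: 55.0
```

Request:
move_arm --series "0 0 1 0 0 0;0 0 1 0 0 0"

```text
time: 38.28
position: [0.5255, 0.0594, 0.0444]
tool_rot: [0.954, -0.301, 0.001, -0.0]
ft_force: [-3.9, 1.0, 8.8]
grip_width: 0.0114
grip_force: 55.0
```

Request:
move_arm --series "0 0 0 0 0 0;0 0 0 0 0 0;0 0 0 0 0 0;0 0 0 0 0 0" --jaw 0.4

```text
time: 38.62
position: [0.5259, 0.059, 0.0435]
tool_rot: [0.953, -0.302, 0.001, 0.0]
ft_force: [0.4, -0.3, 0.4]
grip_width: 0.0301
grip_force: 0.0
```

Request:
move_arm --series "0 0 -20 0 0 0;0 0 -60 0 0 0;0 0 -100 0 0 0;0 0 -140 0 0 0;0 0 -180 0 0 0;0 0 -195 0 0 0;0 0 -195 0 0 0;0 0 -195 0 0 0"

```text
time: 39.28
position: [0.5257, 0.0591, 0.2394]
tool_rot: [0.953, -0.302, 0.002, -0.0]
ft_force: [0.2, -0.4, -0.2]
grip_width: 0.0353
grip_force: 0.0
```

Run:
```python
from h import *
ft();c=robot.camera("wrist")
for t in "pan_yellow","pan_yellow_end","pan_red","pan_red_end": print(t,best(robot.tip_of,c,t))
rings(c,"red",.039,(.6036,.0053),.055);rings(c,"yellow",.048,(.6036,.0053),.045)
c=robot.camera("top")
for t in "pan_yellow_end","pan_red_end","pan_green","pan_green_end","pan_blue","pan_blue_end","drive_silver","drive_blue": print(t,best(robot.tip_of,c,t))
print(plan([.469,.226,.22],down(np.radians(107))),np.round(robot.get_obs()['q'],2))
```

```text
[0.52568912 0.05910356 0.23938085] F world [ 0.2 -0.4 -0.2] tool [0.4 0.2 0.2] M [0.03 0.2  0.01]
pan_yellow [(0.95, [0.6025, 0.0072, 0.0074])]
pan_yellow_end [(0.58, [0.5003, 0.0762, 0.037])]
pan_red []
pan_red_end [(0.91, [0.4703, 0.0078, 0.0275])]
red fit [0.6046 0.0048] spread [0.0007 0.0009] score 144.0 86.0
yellow fit [0.6004 0.0131] spread [0.0039 0.0004] score 109.0 86.0
pan_yellow_end []
pan_red_end [(0.36, [0.5097, -0.4242, 0.0024])]
pan_green []
pan_green_end []
pan_blue [(0.7, [0.6956, -0.1292, -0.0012]), (0.52, [0.6041, 0.0048, 0.0061])]
pan_blue_end []
drive_silver [(0.8, [0.5218, 0.367, 0.0362])]
drive_blue [(0.67, [0.5302, 0.4559, 0.0396]), (0.47, [0.2923, -0.3327, -0.0035])]
(array([-142.1, -104. ,   18.3]), array([-1.000e-01, -0.000e+00,  1.279e+02])) [-0.1   0.41  1.68 -0.    1.05  2.08]
```

Yellow is nested and level (underside at z≈0.007). I'll turn the wrist back the safe way for the green pan.

Request:
move_arm --series "0 0 0 0 0 -7;0 0 0 0 0 -14;0 0 0 0 0 -21;0 0 0 0 0 -28;0 0 0 0 0 -35;0 0 0 0 0 -42;0 0 0 0 0 -49;0 0 0 0 0 -56" --jaw 0.45

```text
time: 40.65
position: [0.5255, 0.0592, 0.2387]
tool_rot: [0.983, 0.184, 0.001, 0.0]
ft_force: [0.7, -0.4, -0.5]
grip_width: 0.0393
grip_force: 0.0
```

Request:
move_arm --series "0 0 0 0 0 -7;0 0 0 0 0 -14;0 0 0 0 0 -21;0 0 0 0 0 -28;0 0 0 0 0 -35;0 0 0 0 0 -42;0 0 0 0 0 -49;0 0 0 0 0 -56"

```text
time: 41.32
position: [0.5254, 0.0592, 0.2387]
tool_rot: [0.781, 0.624, 0.001, 0.001]
ft_force: [-0.0, 0.3, 1.1]
grip_width: 0.039
grip_force: 0.0
```

Request:
move_arm --series "0 0 0 0 0 -7;0 0 0 0 0 -14;0 0 0 0 0 -21;0 0 0 0 0 -28;0 0 0 0 0 -35;0 0 0 0 0 -42;0 0 0 0 0 -49;0 0 0 0 0 -56"

```text
time: 41.98
position: [0.5254, 0.0592, 0.2387]
tool_rot: [0.397, 0.918, 0.0, 0.001]
ft_force: [0.1, -0.7, 0.3]
grip_width: 0.0388
grip_force: 0.0
```

Run:
```python
from h import *
ft();print(plan([.469,.226,.22],down(np.radians(106.5))),np.round(robot.get_obs()['q'],2))
```

```text
[0.52541997 0.05920101 0.23866019] F world [ 0.1 -0.7  0.3] tool [-0.6 -0.4 -0.3] M [-0.04 -0.    0.  ]
(array([160.2,  73.2,  18.5]), array([ -0. ,   0.1, -63.2])) [-0.1   0.41  1.68 -0.    1.05 -0.85]
```

Request:
move_arm --series "160 73 18 0 0 -63;160 73 18 0 0 -63;160 73 18 0 0 -63;160 73 18 0 0 -63;160 73 18 0 0 -63;160 73 18 0 0 -63;160 73 18 0 0 -63;160 73 18 0 0 -63"

```text
time: 42.65
position: [0.4697, 0.2268, 0.2204]
tool_rot: [-0.093, 0.996, -0.0, 0.001]
ft_force: [0.7, 0.7, 0.6]
grip_width: 0.0392
grip_force: 0.0
```

Request:
move_arm --series "0 0 0 0 0 -6;0 0 0 0 0 -6;0 0 0 0 0 -6"

```text
time: 42.9
position: [0.47, 0.2261, 0.2204]
tool_rot: [-0.14, 0.99, -0.0, 0.001]
ft_force: [0.7, -0.0, 0.5]
grip_width: 0.0391
grip_force: 0.0
```

Run:
```python
from h import *
ft();c=robot.camera("wrist")
print(grip(c,"green",[.3878,.202],16.5))
for t in "pan_green","pan_green_end": print(t,best(robot.tip_of,c,t))
rings(c,"green",.048,(.3878,.202),.035)
print(plan([.469,.226,.041],down(np.radians(106.5))))
```

```text
[0.47001916 0.22612823 0.22044987] F world [ 0.7 -0.   0.5] tool [-0.7 -0.2 -0.5] M [ 0.03  0.01 -0.  ]
(347, array([47.7, 10.3]), 'grip', array([0.4761, 0.2283]), 'mean', array([0.4766, 0.2288]), 'dish', array([0.3925, 0.2024]), 'phi', np.float64(17.2))
pan_green [(0.88, [0.3906, 0.2035, 0.0007]), (0.42, [0.5026, 0.2362, 0.0409])]
pan_green_end [(0.98, [0.5022, 0.2377, 0.0435])]
green fit [0.3903 0.2039] spread [0.0005 0.0017] score 51.0 23.0
(array([  1.2,   0.4, 179.4]), array([-0.1,  0.1, -0.4]))
```

Request:
move_arm --series "-2 1.5 40 0 0 -1;-2 1.5 80 0 0 -1;-2 1.5 115 0 0 -1;-2 1.5 145 0 0 -1;-2 1.5 168 0 0 -1;-2 1.5 176 0 0 -1;-2 1.5 176 0 0 -1;-2 1.5 176 0 0 -1"

```text
time: 43.72
position: [0.4722, 0.228, 0.0447]
tool_rot: [-0.149, 0.989, -0.0, 0.001]
ft_force: [0.8, 0.5, 0.2]
grip_width: 0.0393
grip_force: 0.0
```

Request:
move_arm --series "0 0 0 0 0 0;0 0 0 0 0 0;0 0 0 0 0 0;0 0 0 0 0 0;0 0 0 0 0 0;0 0 0 0 0 0;0 0 0 0 0 0;0 0 0 0 0 0" --jaw 0 --newtons 55

```text
time: 44.38
position: [0.4723, 0.2281, 0.0447]
tool_rot: [-0.149, 0.989, -0.0, 0.001]
ft_force: [0.8, 1.2, 2.3]
grip_width: 0.0116
grip_force: 55.0
```

Request:
move_arm --series "0 0 -10 0 0 0;0 0 -35 0 0 0;0 0 -70 0 0 0;0 0 -110 0 0 0;0 0 -150 0 0 0;0 0 -180 0 0 0;0 0 -180 0 0 0;0 0 -180 0 0 0"

```text
time: 45.05
position: [0.4721, 0.2283, 0.2266]
tool_rot: [-0.15, 0.989, -0.0, 0.003]
ft_force: [-0.1, -0.2, -1.5]
grip_width: 0.0114
grip_force: 55.0
```

Run:
```python
from h import *
ft();c=robot.camera("wrist");print(robot.get_obs()['grip_width'])
p=robot.get_obs()['position'];x=R.from_quat(robot.get_obs()['tool_rot']).apply([1,0,0])
q=p+.085*x;print("nominal",q); r=robot.tip_of(c,"pan_green");print(best(robot.tip_of,c,"pan_green"))
rings(c,"green",p[2]+.004,q[:2],.035)
```

```text
[0.47209667 0.22828167 0.22657413] F world [-0.1 -0.2 -1.5] tool [ 0.2 -0.2  1.5] M [ 0.02 -0.01  0.02]
0.011419987073430376
nominal [0.38965968 0.20274946 0.22464244]
[(0.46, [0.5114, 0.085, 0.0398])]
green fit [0.3904 0.2027] spread [0.001  0.0007] score 65.0 21.0
```

Request:
move_arm --series "0 0 0 0 0 7;0 0 0 0 0 14;0 0 0 0 0 21;0 0 0 0 0 28;0 0 0 0 0 35;0 0 0 0 0 42;0 0 0 0 0 49;0 0 0 0 0 56"

```text
time: 45.87
position: [0.4701, 0.2276, 0.2221]
tool_rot: [0.335, 0.942, -0.002, -0.001]
ft_force: [-1.0, 1.4, -0.7]
grip_width: 0.0113
grip_force: 55.0
```

Request:
move_arm --series "0 0 0 0 0 7;0 0 0 0 0 14;0 0 0 0 0 21;0 0 0 0 0 28;0 0 0 0 0 35;0 0 0 0 0 42;0 0 0 0 0 49;0 0 0 0 0 56"

```text
time: 46.53
position: [0.47, 0.2276, 0.2221]
tool_rot: [0.738, 0.675, -0.002, -0.001]
ft_force: [0.1, -0.1, -1.3]
grip_width: 0.0113
grip_force: 55.0
```

Run:
```python
from h import *
ft();print(plan([.5338,-.043,.19],down(np.radians(-55))))
```

```text
[0.46999705 0.22760768 0.22205523] F world [ 0.1 -0.1 -1.3] tool [-0.1  0.1  1.3] M [-0.17  0.01  0.  ]
(array([-263.7,   87.9,   32.4]), array([-0.1,  0.2, 49.9]))
```

Request:
move_arm --series "-264 88 32 0 0 50;-264 88 32 0 0 50;-264 88 32 0 0 50;-264 88 32 0 0 50;-264 88 32 0 0 50;-264 88 32 0 0 50;-264 88 32 0 0 50;-264 88 32 0 0 50"

```text
time: 47.2
position: [0.5381, -0.0481, 0.1901]
tool_rot: [0.955, 0.298, -0.001, 0.001]
ft_force: [0.4, 0.7, -0.7]
grip_width: 0.0115
grip_force: 55.0
```

Request:
move_arm --series "0 0 0 0 0 0;0 0 0 0 0 0;0 0 0 0 0 0"

```text
time: 47.45
position: [0.5358, -0.041, 0.1916]
tool_rot: [0.953, 0.303, -0.001, -0.001]
ft_force: [-0.7, -0.1, -0.8]
grip_width: 0.0114
grip_force: 55.0
```

Run:
```python
from h import *
ft();c=robot.camera("wrist")
p=robot.get_obs()['position'];x=R.from_quat(robot.get_obs()['tool_rot']).apply([1,0,0])
q=p+.0845*x;print("nominal",q)
rings(c,"green",p[2]+.004,q[:2],.035)
for t in "pan_green","pan_yellow","pan_yellow_end","pan_red_end","pan_blue","pan_blue_end": print(t,best(robot.tip_of,c,t))
print(plan([.5338,-.043,.09],down(np.radians(-55))))
c=robot.camera("top")
for t in "pan_yellow_end","pan_red_end","pan_blue","pan_blue_end": print(t,best(robot.tip_of,c,t))
```

```text
[ 0.53583662 -0.04103945  0.19157569] F world [-0.7 -0.1 -0.8] tool [-0.6 -0.3  0.8] M [-0.17  0.15  0.02]
nominal [0.60504536 0.00801585 0.19193679]
green fit [0.6024 0.0055] spread [0.0014 0.0014] score 75.0 31.0
pan_green [(0.56, [0.6067, 0.0079, 0.1486])]
pan_yellow [(0.24, [0.5106, 0.0841, 0.0433])]
pan_yellow_end [(0.6, [0.5124, 0.0851, 0.0397]), (0.2, [0.6058, 0.0076, 0.1482])]
pan_red_end [(0.92, [0.4765, 0.0082, 0.0298])]
pan_blue [(0.63, [0.6926, -0.1353, 0.0009])]
pan_blue_end [(0.87, [0.5919, -0.1287, 0.0488])]
(array([ -3.5,  -1. , 102.8]), array([ 0.1, -0.1,  0.3]))
pan_yellow_end []
pan_red_end []
pan_blue [(0.53, [0.6959, -0.1293, 0.0013]), (0.49, [0.7775, 0.0082, 0.0004])]
pan_blue_end [(0.3, [0.5304, 0.4555, 0.0296])]
```

The wrist readings look shifted in x, possibly because the arm was still settling. I'll re-measure before inserting.

Run:
```python
from h import *
ft();c=robot.camera("wrist")
p=robot.get_obs()['position'];x=R.from_quat(robot.get_obs()['tool_rot']).apply([1,0,0])
q=p+.0845*x;print("nominal",q)
rings(c,"green",p[2]+.004,q[:2],.035)
print(grip(c,"yellow",[.603,.0055],145)); print(grip(c,"red",[.6036,.0053],180))
# yellow grip sits at z .048, red at .039: correct below
PAN["yellow"]=(.045,.048);PAN["red"]=(.055,.039)
print(grip(c,"yellow",[.603,.0055],145)); print(grip(c,"red",[.6036,.0053],180))
for t in "pan_yellow_end","pan_red_end","pan_blue","pan_blue_end": print(t,best(robot.tip_of,c,t))
c=robot.camera("scene");print("scene");print(grip(c,"yellow",[.603,.0055],145)); print(grip(c,"red",[.6036,.0053],180))
for t in "pan_yellow","pan_red","pan_yellow_end","pan_red_end","pan_blue","pan_blue_end": print(t,best(robot.tip_of,c,t))
```

```text
[ 0.53714634 -0.04230274  0.19272812] F world [ 0.   0.3 -1. ] tool [ 0.2 -0.2  1. ] M [-0.14  0.23  0.02]
nominal [0.60618695 0.00633977 0.19277486]
green fit [0.6042 0.0046] spread [0.0014 0.0017] score 78.0 32.0
(590, array([12. , 51.3]), 'grip', array([0.5313, 0.0703]), 'mean', array([0.5312, 0.0705]), 'dish', array([0.6105, 0.0134]), 'phi', np.float64(144.3))
(493, array([12.2, 51.6]), 'grip', array([0.4981, 0.0082]), 'mean', array([0.4981, 0.0082]), 'dish', array([0.6056, 0.0077]), 'phi', np.float64(179.7))
(590, array([11.7, 50.2]), 'grip', array([0.5326, 0.0688]), 'mean', array([0.5325, 0.069 ]), 'dish', array([0.6118, 0.0119]), 'phi', np.float64(144.3))
(493, array([12. , 51.1]), 'grip', array([0.4991, 0.0081]), 'mean', array([0.4991, 0.0081]), 'dish', array([0.6066, 0.0076]), 'phi', np.float64(179.7))
pan_yellow_end [(0.6, [0.5109, 0.0846, 0.0399]), (0.47, [0.5905, -0.1255, 0.0478])]
pan_red_end [(0.74, [0.4759, 0.0112, 0.0311])]
pan_blue [(0.96, [0.6917, -0.1334, 0.0015])]
pan_blue_end [(0.76, [0.5912, -0.1282, 0.0477])]
scene
(108, array([20.8, 54. ]), 'grip', array([0.5376, 0.0723]), 'mean', array([0.5378, 0.0715]), 'dish', array([0.6195, 0.0194]), 'phi', np.float64(147.1))
(84, array([19.1, 53.9]), 'grip', array([0.5047, 0.013 ]), 'mean', array([0.5038, 0.013 ]), 'dish', array([0.6121, 0.0171]), 'phi', np.float64(182.2))
pan_yellow [(0.66, [0.6133, 0.0078, 0.0059]), (0.16, [0.5087, 0.0813, 0.042])]
pan_red [(0.83, [0.6062, 0.0056, 0.0018]), (0.71, [0.6009, 0.007, 0.1444])]
pan_yellow_end []
pan_red_end [(0.71, [0.4715, 0.0104, 0.0319])]
pan_blue [(0.56, [0.6939, -0.1366, -0.0014])]
pan_blue_end [(0.65, [0.5828, -0.1269, 0.0477]), (0.54, [0.778, 0.0121, -0.0016])]
```

The yellow pan seems to have shifted inside the red one, which may be the announced knock. I'll back the green pan off to see the nest.

Request:
move_arm --series "-90 0 -40 0 0 0;-90 0 -40 0 0 0;-90 0 -40 0 0 0;-90 0 -40 0 0 0;-90 0 -40 0 0 0;-90 0 -40 0 0 0"

```text
time: 49.15
position: [0.4643, -0.0941, 0.2325]
tool_rot: [0.953, 0.302, 0.001, 0.001]
ft_force: [-0.2, -0.2, -0.6]
grip_width: 0.0118
grip_force: 55.0
```

Run:
```python
from h import *
ft();c=robot.camera("wrist");s=1.5
o=[(.6035,.0052,.003,.0677,0,0),(.6036,.0053,.039,.055,180,.135),(.603,.0055,.048,.045,145,.125)]
overlay(c,o,"w8.png")
for n,z,g,r in(("mat",.003,(.6035,.0052),.085),("red",.039,(.6036,.0053),.055),("yel",.048,(.606,.008),.045),("yelIn",.048,(.606,.008),.042)): rings(c,n,z,g,r)
for t in "pan_yellow","pan_red","mat","pan_yellow_end","pan_red_end": print(t,best(robot.tip_of,c,t))
```

```text
[ 0.46425007 -0.09414197  0.23252156] F world [-0.2 -0.2 -0.6] tool [-0.3  0.1  0.6] M [-0.15  0.23 -0.06]
mat fit [0.6036 0.0081] spread [0.0061 0.0038] score 36.0 29.0
red fit [0.6106 0.0092] spread [0.001  0.0008] score 71.0 49.0
yel fit [0.6034 0.0015] spread [0.0016 0.0009] score 64.0 45.0
yelIn fit [6.014e-01 6.000e-04] spread [0.0024 0.0011] score 62.0 43.0
pan_yellow [(0.46, [0.4719, 0.0109, 0.0322])]
pan_red [(0.3, [0.5882, -0.125, 0.0454])]
mat [(0.65, [0.5041, -0.4224, 0.0008])]
pan_yellow_end [(0.6, [0.5137, 0.0839, 0.0405])]
pan_red_end [(0.73, [0.4761, 0.0077, 0.0283])]
```

View pics/w8.png

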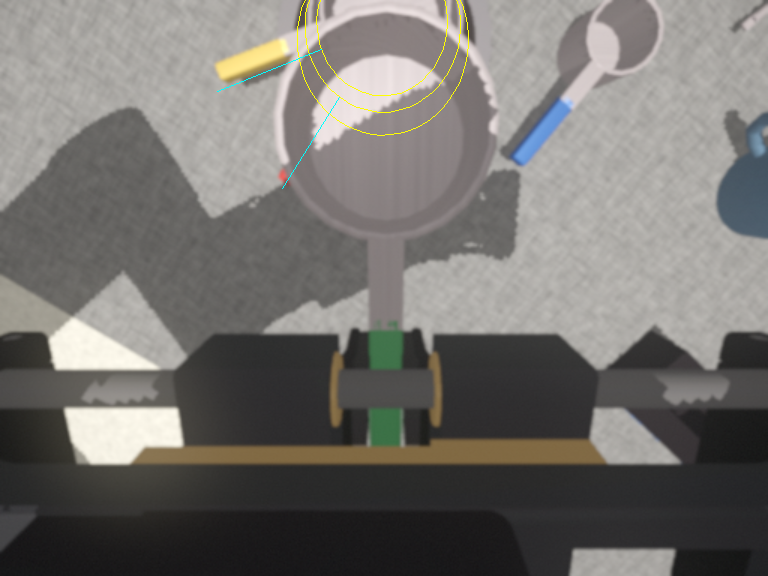

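The green dish still hides the nest. However, the yellow grip end at (220,70) lies clearly off the drawn line, and the red end at (283,177) is slightly off too. I'll step sideways for a clear view and measure by code.

Request:
move_arm --series "60 130 0 0 0 0;60 130 0 0 0 0;60 130 0 0 0 0;60 130 0 0 0 0;60 130 0 0 0 0;60 130 0 0 0 0;60 130 0 0 0 0;60 130 0 0 0 0"

```text
time: 50.12
position: [0.586, -0.1647, 0.2323]
tool_rot: [0.953, 0.303, -0.0, -0.0]
ft_force: [-1.0, -0.2, -0.9]
grip_width: 0.0116
grip_force: 55.0
```

Run:
```python
from h import *
PAN["yellow"]=(.045,.048);PAN["red"]=(.055,.039)
ft();c=robot.camera("wrist")
print(proj(c,[.604,.006,.039]),proj(c,[.47,.006,.039]))
print(grip(c,"yellow",[.606,.009],145)); print(grip(c,"red",[.6046,.006],180))
for n,z,g,r in(("mat",.003,(.6035,.0052),.085),("matin",.003,(.6035,.0052),.0677),("red",.039,(.6056,.0073),.055),("redin",.039,(.6056,.0073),.052),("yel",.048,(.608,.01),.045),("yelIn",.048,(.608,.01),.042)): rings(c,n,z,g,r)
for t in "pan_yellow","pan_red","mat","pan_yellow_end","pan_red_end": print(t,best(robot.tip_of,c,t))
c=robot.camera("top");print("top",matfit(c))
for n,z,g,r in(("red",.039,(.6056,.0073),.055),("yel",.048,(.608,.01),.045)): rings(c,n,z,g,r)
print(grip(c,"yellow",[.606,.009],145)); print(grip(c,"red",[.6046,.006],180))
```

```text
[ 0.58598863 -0.16466876  0.23231143] F world [-1.  -0.2 -0.9] tool [-0.9 -0.4  0.9] M [-0.13  0.19 -0.02]
[141.07933637  77.18243   ] [ 87.29851091 173.53569163]
(611, array([15.2, 57.7]), 'grip', array([0.5347, 0.0658]), 'mean', array([0.5315, 0.068 ]), 'dish', array([0.611 , 0.0051]), 'phi', np.float64(141.5))
(552, array([16.6, 57. ]), 'grip', array([0.5018, 0.0063]), 'mean', array([0.4991, 0.0061]), 'dish', array([6.092e-01, 5.000e-04]), 'phi', np.float64(176.9))
mat fit [0.611  0.0049] spread [0.0007 0.0075] score 42.0 24.0
matin fit [0.6022 0.0032] spread [0.0034 0.0031] score 77.0 62.0
red fit [0.6082 0.0058] spread [0.001  0.0024] score 116.0 73.0
redin fit [0.6061 0.0053] spread [0.0011 0.0007] score 117.0 79.0
yel fit [0.6132 0.0076] spread [0.0022 0.0013] score 119.0 72.0
yelIn fit [0.6135 0.009 ] spread [0.0009 0.0007] score 133.0 63.0
pan_yellow [(0.61, [0.6149, 0.0103, 0.0075])]
pan_red []
mat []
pan_yellow_end [(0.6, [0.5111, 0.0834, 0.0396]), (0.28, [0.7, -0.3285, 0.0021])]
pan_red_end [(0.61, [0.4748, 0.0101, 0.0288])]
top (array([     0,      0,    512,    384, 135576], dtype=int32), array([0.6255, 0.0213]), np.float64(0.6753), np.float64(0.1749))
red fit [0.6075 0.0082] spread [0.0008 0.0008] score 118.0 97.0
yel fit [0.6005 0.0108] spread [0.0005 0.0068] score 108.0 80.0
(86, array([15.6, 52.3]), 'grip', array([0.533 , 0.0693]), 'mean', array([0.5332, 0.0691]), 'dish', array([0.6117, 0.0117]), 'phi', np.float64(143.8))
(73, array([49. , 12.2]), 'grip', array([0.4984, 0.0101]), 'mean', array([0.4979, 0.0092]), 'dish', array([0.6059, 0.009 ]), 'phi', np.float64(179.4))
```

Red is now about (0.607, 0.007), still well within the mat. Yellow sits eccentric but level at about (0.613, 0.010). I'll aim the green pan at that.

Run:
```python
from h import *
print(plan([.5434,-.0386,.15],down(np.radians(-55))))
```

```text
(array([  37.3, -129.3,   82.9]), array([ 0.1, -0.1,  0.2]))
```

Request:
move_arm --series "37 -129 40 0 0 0.2;37 -129 40 0 0 0.2;37 -129 40 0 0 0.2;37 -129 83 0 0 0.2;37 -129 83 0 0 0.2;37 -129 83 0 0 0.2;37 -129 83 0 0 0.2;37 -129 83 0 0 0.2"

```text
time: 51.13
position: [0.5458, -0.0409, 0.1511]
tool_rot: [0.954, 0.3, 0.002, 0.002]
ft_force: [-0.2, -0.9, -0.6]
grip_width: 0.0115
grip_force: 55.0
```

Run:
```python
from h import *
PAN["yellow"]=(.045,.048);PAN["red"]=(.055,.039)
c=robot.camera("wrist");ft()
print(grip(c,"yellow",[.612,.0095],145)); print(grip(c,"red",[.6066,.007],180))
p=robot.get_obs()['position'];x=R.from_quat(robot.get_obs()['tool_rot']).apply([1,0,0]);q=p+.0838*x
print("nominal",q[:2]);rings(c,"green",p[2]+.004,q[:2],.035)
print(plan([.5434,-.0386,.0637],down(np.radians(-55))))
```

```text
[ 0.54575986 -0.0410394   0.15129175] F world [ 0.1 -1.3 -1.1] tool [-0.6  1.1  1.1] M [-0.13  0.16  0.01]
(811, array([12.9, 52.1]), 'grip', array([0.5323, 0.0688]), 'mean', array([0.5313, 0.0699]), 'dish', array([0.6112, 0.0115]), 'phi', np.float64(144.0))
(567, array([12.2, 48.3]), 'grip', array([0.4994, 0.008 ]), 'mean', array([0.5005, 0.0082]), 'dish', array([0.6068, 0.0036]), 'phi', np.float64(177.7))
nominal [0.61447992 0.0069178 ]
green fit [0.6122 0.0063] spread [0.0007 0.0013] score 87.0 35.0
(array([-0.9, -3.8, 87.6]), array([ 0.3, -0.2, -0.1]))
```

Request:
move_arm --series "0.5 -4 10 0 0 0;0.5 -4 30 0 0 0;0.5 -4 50 0 0 0;0.5 -4 68 0 0 0;0.5 -4 80 0 0 0;0.5 -4 87 0 0 0;0.5 -4 87 0 0 0;0.5 -4 87 0 0 0"

```text
time: 51.85
position: [0.5428, -0.0365, 0.0633]
tool_rot: [0.954, 0.3, 0.001, 0.001]
ft_force: [0.3, 0.3, -1.0]
grip_width: 0.0115
grip_force: 55.0
```

Run:
```python
from h import *
ft();print(plan([.5434,-.0386,.0537],down(np.radians(-55))))
```

```text
[ 0.5427601  -0.03652444  0.0633199 ] F world [ 0.3  0.3 -1. ] tool [ 0.4 -0.1  1. ] M [-0.11  0.22 -0.03]
(array([-0.7,  2. ,  9.6]), array([ 0.2, -0.1, -0.1]))
```

Request:
move_arm --series "0 0.5 3 0 0 0;0 1 6 0 0 0;0 1 8 0 0 0;0 1 9 0 0 0;0 1 10 0 0 0;0 1 10 0 0 0"

```text
time: 52.35
position: [0.5423, -0.0368, 0.0533]
tool_rot: [0.954, 0.301, 0.001, 0.001]
ft_force: [-2.8, -1.0, 5.8]
grip_width: 0.0113
grip_force: 55.0
```

Request:
move_arm --series "0 0 0.5 0 0 0;0 0 0.5 0 0 0"

```text
time: 52.52
position: [0.5422, -0.0369, 0.0532]
tool_rot: [0.954, 0.301, 0.001, 0.001]
ft_force: [-2.8, -1.6, 8.1]
grip_width: 0.0117
grip_force: 55.0
```

Request:
move_arm --series "0 0 0 0 0 0;0 0 0 0 0 0;0 0 0 0 0 0;0 0 0 0 0 0" --jaw 0.4

```text
time: 52.85
position: [0.5425, -0.0364, 0.0521]
tool_rot: [0.954, 0.301, 0.001, 0.001]
ft_force: [-0.1, -0.3, 0.3]
grip_width: 0.0299
grip_force: 0.0
```

Request:
move_arm --series "0 0 -20 0 0 0;0 0 -60 0 0 0;0 0 -100 0 0 0;0 0 -140 0 0 0;0 0 -175 0 0 0;0 0 -185 0 0 0;0 0 -185 0 0 0;0 0 -185 0 0 0"

```text
time: 53.52
position: [0.5416, -0.0362, 0.2368]
tool_rot: [0.954, 0.301, 0.001, 0.0]
ft_force: [-0.8, 0.3, -0.7]
grip_width: 0.0345
grip_force: 0.0
```

Run:
```python
from h import *
PAN.update(yellow=(.045,.048),red=(.055,.039),green=(.035,.057))
c=robot.camera("wrist");ft()
for k,g,f in(("yellow",[.612,.0095],145),("red",[.6066,.007],180),("green",[.612,.01],215)): print(k,grip(c,k,g,f))
for t in "pan_green","pan_yellow","pan_red","pan_green_end","pan_yellow_end","pan_red_end","pan_blue","pan_blue_end": print(t,best(robot.tip_of,c,t))
rings(c,"greenIn",.057,(.611,.009),.032);rings(c,"yelIn",.048,(.611,.009),.042);rings(c,"red",.039,(.607,.007),.055)
PAN["blue"]=(.026,.054);print(grip(c,"blue",[.6925,-.132],178))
print(plan([.6165,-.1295,.22],down(np.radians(-92))))
```

```text
[ 0.54085986 -0.03601958  0.23559167] F world [-0.2  0.5 -0.4] tool [ 0.1 -0.6  0.4] M [-0.1   0.17  0.01]
yellow (441, array([12., 51.]), 'grip', array([0.5333, 0.0688]), 'mean', array([0.5331, 0.0689]), 'dish', array([0.6126, 0.0122]), 'phi', np.float64(144.5))
red (365, array([12. , 48.6]), 'grip', array([0.4979, 0.0081]), 'mean', array([0.4983, 0.0081]), 'dish', array([0.6054, 0.0076]), 'phi', np.float64(179.7))
green (265, array([46. , 10.5]), 'grip', array([ 0.5394, -0.0394]), 'mean', array([ 0.5406, -0.0383]), 'dish', array([0.6121, 0.0093]), 'phi', np.float64(213.9))
pan_green [(0.82, [0.614, 0.0125, 0.0104])]
pan_yellow []
pan_red []
pan_green_end [(0.85, [0.5201, -0.0547, 0.0529])]
pan_yellow_end []
pan_red_end [(0.78, [0.4733, 0.0105, 0.0272])]
pan_blue [(0.57, [0.6919, -0.1354, -0.0025]), (0.53, [0.7012, -0.3291, 0.0005])]
pan_blue_end [(0.75, [0.5921, -0.1251, 0.0456]), (0.34, [0.6912, -0.1337, 0.0012])]
greenIn fit [0.6138 0.0146] spread [0.0022 0.0019] score 69.0 49.0
yelIn fit [0.6164 0.01  ] spread [0.0022 0.0061] score 79.0 54.0
red fit [0.6081 0.0069] spread [0.0008 0.0008] score 140.0 79.0
(472, array([13.6, 50.5]), 'grip', array([ 0.6128, -0.1267]), 'mean', array([ 0.6129, -0.1267]), 'dish', array([ 0.6912, -0.1302]), 'phi', np.float64(177.5))
(array([  7.8, 119.2,  16.3]), array([ 0., -0., 37.]))
```

Green is nested. Now the blue pan.

Request:
move_arm --series "8 117 10 0 0 37.5;8 117 10 0 0 37.5;8 117 10 0 0 37.5;8 117 10 0 0 37.5;8 117 10 0 0 37.5;8 117 10 0 0 37.5;8 117 10 0 0 37.5;8 117 10 0 0 37.5" --jaw 0.45

```text
time: 54.63
position: [0.6156, -0.1276, 0.227]
tool_rot: [1.0, -0.021, 0.001, 0.0]
ft_force: [0.1, 0.3, -0.4]
grip_width: 0.0391
grip_force: 0.0
```

Request:
move_arm --series "0 0 0 0 0 0;0 0 0 0 0 0;0 0 0 0 0 0"

```text
time: 54.88
position: [0.6157, -0.1275, 0.2274]
tool_rot: [1.0, -0.021, 0.001, 0.0]
ft_force: [-0.1, 0.3, -1.5]
grip_width: 0.0389
grip_force: 0.0
```

Run:
```python
from h import *
c=robot.camera("wrist");ft()
print(grip(c,"blue",[.6912,-.1302],177.5));rings(c,"blue",.054,(.6912,-.1302),.026)
for t in "pan_blue","pan_blue_end": print(t,best(robot.tip_of,c,t))
print(plan([.6153,-.1269,.05],down(np.radians(-92.5))))
```

```text
[ 0.61570367 -0.12746159  0.22742025] F world [-0.8  0.4  0.7] tool [-0.8 -0.3 -0.7] M [-0.01  0.18 -0.03]
(384, array([11.6, 47.6]), 'grip', array([ 0.6114, -0.1282]), 'mean', array([ 0.6112, -0.1285]), 'dish', array([ 0.6897, -0.1346]), 'phi', np.float64(175.3))
blue fit [ 0.6918 -0.1325] spread [0.0012 0.0007] score 69.0 32.0
pan_blue [(0.93, [0.6962, -0.1325, 0.0025])]
pan_blue_end [(0.55, [0.5885, -0.1274, 0.0455])]
(array([ -0.8,  -0.7, 177.4]), array([ 0. , -0.1,  0. ]))
```

Request:
move_arm --series "-0.5 1 40 0 0 1;-0.5 1 80 0 0 1;-0.5 1 115 0 0 1;-0.5 1 145 0 0 1;-0.5 1 168 0 0 1;-0.5 1 177 0 0 1;-0.5 1 177 0 0 1;-0.5 1 177 0 0 1"

```text
time: 55.7
position: [0.616, -0.1289, 0.0507]
tool_rot: [1.0, -0.03, 0.001, 0.0]
ft_force: [0.4, 0.6, -0.9]
grip_width: 0.0392
grip_force: 0.0
```

Request:
move_arm --series "0 0 0 0 0 0;0 0 0 0 0 0;0 0 0 0 0 0;0 0 0 0 0 0;0 0 0 0 0 0;0 0 0 0 0 0;0 0 0 0 0 0;0 0 0 0 0 0" --jaw 0 --newtons 55

```text
time: 56.37
position: [0.6156, -0.1289, 0.0508]
tool_rot: [1.0, -0.031, 0.001, 0.0]
ft_force: [-1.2, -0.7, 4.3]
grip_width: 0.0111
grip_force: 55.0
```

Request:
move_arm --series "0 0 -10 0 0 0;0 0 -35 0 0 0;0 0 -70 0 0 0;0 0 -110 0 0 0;0 0 -140 0 0 0;0 0 -150 0 0 0;0 0 -150 0 0 0;0 0 -150 0 0 0"

```text
time: 57.03
position: [0.6146, -0.1283, 0.1999]
tool_rot: [1.0, -0.03, 0.0, 0.0]
ft_force: [-0.4, 1.2, -1.6]
grip_width: 0.0113
grip_force: 55.0
```

Run:
```python
from h import *
c=robot.camera("wrist");ft();o=robot.get_obs()
p=o['position'];x=R.from_quat(o['tool_rot']).apply([1,0,0]);q=p+.076*x
print(o['grip_width'],"nominal",q[:2]);rings(c,"blue",p[2]+.004,q[:2],.026);print(best(robot.tip_of,c,"pan_blue"))
C=np.array([.6125,.0105]);a=np.radians(250)
print(plan(np.append(C+.076*np.array([np.cos(a),np.sin(a)]),.20),down(np.radians(-20))))
c=robot.camera("scene")
for t in "pan_green","pan_yellow","pan_red": print(t,best(robot.tip_of,c,t))
```

```text
[ 0.61379207 -0.12806314  0.19853307] F world [-0.2  0.  -1.3] tool [-0.2  0.   1.3] M [-0.05  0.23 -0.03]
0.0113233961539339 nominal [ 0.68965047 -0.13269757]
blue fit [ 0.6885 -0.1318] spread [0.0011 0.0013] score 71.0 30.0
[(0.59, [0.6902, -0.1364, 0.1483])]
(array([-31.1, -65.3,  -2. ]), array([ -0.2,   0.1, -73.5]))
pan_green []
pan_yellow [(0.89, [0.6157, 0.0099, 0.0072]), (0.19, [0.5199, 0.3633, 0.0325])]
pan_red [(0.96, [0.6119, 0.008, 0.0035])]
```

Request:
move_arm --series "-31 -65 0 0 0 -7;-31 -65 0 0 0 -14;-31 -65 0 0 0 -21;-31 -65 0 0 0 -28;-31 -65 0 0 0 -35;-31 -65 0 0 0 -42;-31 -65 0 0 0 -49;-31 -65 0 0 0 -56"

```text
time: 58.0
position: [0.588, -0.0617, 0.1993]
tool_rot: [0.895, 0.445, 0.0, 0.0]
ft_force: [0.2, 0.5, -1.1]
grip_width: 0.0116
grip_force: 55.0
```

Request:
move_arm --series "0 0 0 0 0 -7;0 0 0 0 0 -14;0 0 0 0 0 -17.5;0 0 0 0 0 -17.5;0 0 0 0 0 -17.5"

```text
time: 58.42
position: [0.5881, -0.0618, 0.1995]
tool_rot: [0.82, 0.573, 0.0, 0.0]
ft_force: [0.3, 1.3, -0.7]
grip_width: 0.0116
grip_force: 55.0
```

Run:
```python
from h import *
PAN.update(yellow=(.045,.048),red=(.055,.039),green=(.035,.057))
c=robot.camera("wrist");ft();o=robot.get_obs()
p=o['position'];x=R.from_quat(o['tool_rot']).apply([1,0,0]);q=p+.0758*x
print("nominal",q[:2]);rings(c,"blue",p[2]+.004,q[:2],.026)
for k,g,f in(("yellow",[.612,.0105],144),("red",[.6066,.007],180),("green",[.612,.01],214)): print(k,grip(c,k,g,f))
C=np.array([.6125,.0105]);a=np.radians(250)
print(plan(np.append(C+.0758*np.array([np.cos(a),np.sin(a)]),.15),down(np.radians(-20))))
```

```text
[ 0.58813975 -0.06187358  0.19970156] F world [-0.1  0.5 -0.3] tool [ 0.5 -0.2  0.3] M [-0.11  0.11  0.03]
nominal [0.6141792  0.00931341]
blue fit [0.6111 0.0072] spread [0.0008 0.0008] score 111.0 38.0
yellow (666, array([12.4, 51.5]), 'grip', array([0.5325, 0.0694]), 'mean', array([0.5319, 0.0699]), 'dish', array([0.6124, 0.0135]), 'phi', np.float64(145.0))
red (533, array([12.1, 51.8]), 'grip', array([0.4997, 0.0081]), 'mean', array([0.4993, 0.0081]), 'dish', array([0.6072, 0.0071]), 'phi', np.float64(179.4))
green (415, array([48.7, 11.2]), 'grip', array([ 0.5395, -0.0385]), 'mean', array([ 0.5401, -0.0388]), 'dish', array([0.6111, 0.0118]), 'phi', np.float64(215.1))
(array([ 0.5, -1.9, 49.7]), array([ 0.1,  0. , -0.1]))
```

Request:
move_arm --series "2 -1.5 20 0 0 0;2 -1.5 50 0 0 0;2 -1.5 75 0 0 0;2 -1.5 95 0 0 0;2 -1.5 110 0 0 0;2 -1.5 122 0 0 0;2 -1.5 127 0 0 0;2 -1.5 127 0 0 0"

```text
time: 59.13
position: [0.5872, -0.0594, 0.072]
tool_rot: [0.819, 0.573, -0.0, -0.0]
ft_force: [0.5, -0.8, -0.8]
grip_width: 0.0113
grip_force: 55.0
```

Run:
```python
from h import *
ft()
```

```text
[ 0.5871743  -0.05940915  0.07203163] F world [ 0.5 -0.8 -0.8] tool [-0.6  0.7  0.8] M [-0.19  0.08 -0.02]
```

Request:
move_arm --series "0 0 3 0 0 0;0 0 6 0 0 0;0 0 8 0 0 0;0 0 9 0 0 0;0 0 10 0 0 0;0 0 10 0 0 0"

```text
time: 59.63
position: [0.588, -0.0596, 0.0635]
tool_rot: [0.819, 0.574, 0.001, 0.001]
ft_force: [0.0, 0.1, -0.5]
grip_width: 0.0112
grip_force: 55.0
```

Request:
move_arm --series "0 0 0.5 0 0 0;0 0 0.5 0 0 0"

```text
time: 59.8
position: [0.5881, -0.0597, 0.0631]
tool_rot: [0.819, 0.574, 0.001, 0.001]
ft_force: [-0.3, -0.7, 0.9]
grip_width: 0.0114
grip_force: 55.0
```

Request:
move_arm --series "0 0 1 0 0 0;0 0 1.5 0 0 0;0 0 1.5 0 0 0"

```text
time: 60.05
position: [0.5881, -0.0603, 0.0624]
tool_rot: [0.819, 0.574, 0.001, 0.001]
ft_force: [-2.4, -2.0, 6.8]
grip_width: 0.0114
grip_force: 55.0
```

Request:
move_arm --series "0 0 0 0 0 0;0 0 0 0 0 0;0 0 0 0 0 0;0 0 0 0 0 0" --jaw 0.4

```text
time: 60.38
position: [0.5876, -0.0593, 0.061]
tool_rot: [0.819, 0.574, 0.0, 0.001]
ft_force: [-0.3, 0.4, 0.2]
grip_width: 0.0297
grip_force: 0.0
```

Request:
move_arm --series "0 0 -20 0 0 0;0 0 -60 0 0 0;0 0 -100 0 0 0;0 0 -140 0 0 0;0 0 -175 0 0 0;-50 0 -185 0 0 0;-50 0 -185 0 0 0;-50 0 -185 0 0 0"

```text
time: 61.05
position: [0.5701, -0.1085, 0.2472]
tool_rot: [0.82, 0.572, 0.001, 0.002]
ft_force: [-0.0, 0.7, -0.3]
grip_width: 0.035
grip_force: 0.0
```

Request:
move_arm --series "0 0 0 0 0 0;0 0 0 0 0 0;0 0 0 0 0 0;0 0 0 0 0 0;0 0 0 0 0 0;0 0 0 0 0 0"

```text
time: 61.55
position: [0.5704, -0.1058, 0.2457]
tool_rot: [0.819, 0.574, 0.0, 0.0]
ft_force: [0.6, -0.4, -0.1]
grip_width: 0.0346
grip_force: 0.0
```

Run:
```python
from h import *
PAN.update(yellow=(.045,.048),red=(.055,.039),green=(.035,.057),blue=(.026,.066))
c=robot.camera("wrist");ft()
for k,g,f in(("yellow",[.612,.0105],144),("red",[.6066,.007],180),("green",[.612,.01],214),("blue",[.612,.01],250)): print(k,grip(c,k,g,f))
for n in "wrist","scene","top":
  c=robot.camera(n);print(n)
  if n=="wrist": rings(c,"red",.039,(.607,.007),.055);rings(c,"blue",.066,(.612,.01),.026)
  for t in "pan_blue","pan_green","pan_yellow","pan_red","mat","pan_blue_end","pan_green_end","pan_yellow_end","pan_red_end","drive_blue","drive_silver": print(t,best(robot.tip_of,c,t)[:1])
```

```text
[ 0.57038666 -0.10599875  0.24586148] F world [ 0.3  0.5 -0.4] tool [0.6 0.1 0.4] M [-0.11 -0.    0.  ]
yellow (573, array([13.2, 48.9]), 'grip', array([0.5313, 0.0691]), 'mean', array([0.5316, 0.069 ]), 'dish', array([0.6098, 0.0112]), 'phi', np.float64(143.6))
red (483, array([49.1, 13.8]), 'grip', array([0.4981, 0.0075]), 'mean', array([0.4987, 0.0076]), 'dish', array([0.6056, 0.0068]), 'phi', np.float64(179.6))
green (385, array([46.6, 11.5]), 'grip', array([ 0.5382, -0.0401]), 'mean', array([ 0.539 , -0.0399]), 'dish', array([0.6099, 0.01  ]), 'phi', np.float64(215.0))
blue (485, array([51.3, 13.4]), 'grip', array([ 0.5874, -0.0632]), 'mean', array([ 0.5872, -0.0624]), 'dish', array([0.6146, 0.0104]), 'phi', np.float64(249.7))
wrist
red fit [0.6079 0.0069] spread [0.0008 0.0008] score 132.0 80.0
blue fit [0.6151 0.0111] spread [0.0017 0.0015] score 136.0 95.0
pan_blue [(0.71, [0.6118, 0.0117, 0.0116])]
pan_green [(0.62, [0.4733, 0.0119, 0.0275])]
pan_yellow []
pan_red []
mat []
pan_blue_end [(0.78, [0.5815, -0.0873, 0.0573])]
pan_green_end [(0.64, [0.5206, -0.0531, 0.0489])]
pan
[... 406 characters left out ...]
 [(0.75, [0.5183, -0.0555, 0.0479])]
pan_yellow_end [(0.6, [0.5124, 0.0812, 0.0413])]
pan_red_end [(0.9, [0.4728, 0.0111, 0.0303])]
drive_blue [(0.94, [0.5297, 0.4514, 0.0346])]
drive_silver [(0.79, [0.5192, 0.3641, 0.0312])]
top
pan_blue [(0.6, [0.6155, 0.0164, 0.0113])]
pan_green [(0.72, [0.6133, 0.0111, 0.0122])]
pan_yellow [(0.82, [0.6134, 0.0133, 0.0044])]
pan_red [(0.61, [0.6084, 0.0059, 0.0027])]
mat [(0.63, [0.7039, -0.3261, -0.0018])]
pan_blue_end []
pan_green_end [(0.46, [0.7027, -0.327, 0.0022])]
pan_yellow_end [(0.43, [0.6027, 0.0035, 0.0001])]
pan_red_end [(0.4, [0.5285, 0.454, 0.0321])]
drive_blue [(0.84, [0.529, 0.4547, 0.0381])]
drive_silver [(0.91, [0.5267, 0.3656, 0.0385])]
```

All pans sit at their stacked heights, the handle ends are more than 60 mm apart, and both drives are in place. Handing in.

```bash
python3 -c "
from rig import robot
print(robot.hand_in())"
```

```text
the job is handed in; nothing more can be done
None
```

The job is handed in: both drives lean side by side on the stand, and all four pans are nested level on the mat with their handles fanned out. The red pan sits about 4 mm off the mat's centre, probably because the yellow pan was knocked mid-run, and I left it there.

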